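# Find the full slide cassette by its weight and load it against the channel stop

### The job

One of the three look-alike slide cassettes in the white rack is full of glass and clearly heavier than the two empty ones: lift them to feel which. Stand the full one upright on the bare bench and let go, take it again by its broad faces, lower it between the walls of the metal feed channel with its broad face towards the stop, and push it gently along until you feel it come up against the stop, and leave it resting there. The two empty cassettes end upright in the bays they came from; keep all cassettes upright and leave the bottle, the cup and the stopper where they are.

Things in the scene. Friction and masses are not known exactly. Their poses are not given: they have to be found in the camera images.
- rack: White rack fixed to the bench, 78 (x) x 160 mm (y), 70 mm high. Origin: centre of its underside, z up. Three bays in a row at y = -50, 0, +50 mm, x = 0, one cassette in each, standing on the rack's floor 8 mm above the bench. Upright cheeks 6 mm thick, top 70 mm above the bench, stand 2 mm from the broad faces: no room for fingers there.
- rack_bay (a point): Centre of the rack's middle bay, on its floor; axes as the rack's. The cheeks span only x = -21 to +21 mm, so the cassettes' ends (x = -30 and +30 mm) are free but for a lip along each end, 3 mm off, its top 14 mm above the bench. In the rack a cassette is gripped across its 60 mm, fingers closing along x.
- cassette_a: One of three identical opaque slide cassettes (blue body, grey lid, pale patch on each broad face): 60 mm along its x, 40 mm along its y, 64 mm high. Origin: centre of its underside, z up. One of the three is full (0.38 to 0.54 kg), two are empty (0.09 to 0.16 kg); looks, name and bay do not tell which. It starts in a rack bay, axes along the rack's.
- cassette_b: One of three identical opaque slide cassettes (blue body, grey lid, pale patch on each broad face): 60 mm along its x, 40 mm along its y, 64 mm high. Origin: centre of its underside, z up. One of the three is full (0.38 to 0.54 kg), two are empty (0.09 to 0.16 kg); looks, name and bay do not tell which. It starts in a rack bay, axes along the rack's.
- cassette_c: One of three identical opaque slide cassettes (blue body, grey lid, pale patch on each broad face): 60 mm along its x, 40 mm along its y, 64 mm high. Origin: centre of its underside, z up. One of the three is full (0.38 to 0.54 kg), two are empty (0.09 to 0.16 kg); looks, name and bay do not tell which. It starts in a rack bay, axes along the rack's.
- channel: Straight metal feed channel fixed to the bench, 110 (x) x 180 mm (y). Origin: centre of its underside, z up. Floor 6 mm thick. Two walls run along y over the full length: inner faces at x = -32.5 and +32.5 mm, rounded tops 68 mm above the bench. Open above and at the +y end.
- channel_mouth (a point): Middle of the channel's open +y end, on its floor, 90 mm from the channel's origin; axes as the channel's. A cassette is fed towards -y, its 60 mm across the channel (its x along the channel's x, either way round). Its top then stands 2 mm above the walls, so it can be held only by its broad faces (fingers closing along y). It slides on the floor by plain friction.
- stop: Dark stop bracket fixed across the channel, 45 to 70 mm from its middle on the -y side, carrying a rubber-faced sprung buffer plate on its mouth side (60 mm wide, 56 mm high). Origin: on the channel floor, axes as the channel's; the bracket itself lies 12 to 18 mm behind (-y), with a bar 84 mm long on top, 76 mm above the bench.
- stop_face (a point): Foot of the buffer plate's front face, on the channel floor; axes as the channel's; it looks to +y. A cassette resting against it has its origin 20 mm in +y of this point, x = 0. The plate gives way to -y by up to 8 mm, 1.5 N per mm, then is hard. A finger does not fit between cassette and plate: let the cassette down short of it, release, and push from behind.
- bottle: Bystander: small reagent bottle, 38 mm diameter, 82 mm high. Origin: centre of its underside.
- cup: Bystander: small open cup, 54 mm diameter, 52 mm high. Origin: centre of its underside.
- stopper: Bystander: red rubber stopper, 21 mm diameter, 20 mm high. Origin: centre of its underside.
Things that resemble listed ones, but are neither listed nor needed, are in the scene too. What is shaped like the cassette_c but red is not meant.

How it is judged:
By the outcome, as a careful person would: the job done as asked, in the order asked, and still so for the second after the job is handed in, with the robot touching nothing.
It also fails if it takes over 72 s, if anything falls off the work surface, if the arm or the gripper's body presses on something with over 40 N, if the wrist force passes 120 N, or if a joint passes its speed limit or range.

### The arm

A 7-joint arm with a two-finger parallel gripper is mounted at the origin on the work surface; the furniture and walls round the work are solid. World frame = base frame: x ahead of the robot, y to its left, z up, the work surface at z = 0. Lengths are in mm, angles in rad, forces in N, time in s.
With the tool pointing down it reaches from about 350 to 900 mm from the base axis. Payload 7.2 kg.
Tool frame: the origin (TCP) lies at the very end of the fingers, on their centre line; the grasp point (between the pads) lies 19 mm behind it (ctrl.grip_point_offset is the z of the grasp point in the tool frame, in mm); z points along the fingers, y is the direction in which the jaws open and shut (so a half turn about z gives the same grasp; the last joint's range is limited). The gripper opens to 88 mm and grips with 3 to 60 N. Pads are 20 mm wide; open, the fingers measure 115 mm over their backs; the gripper's body (75 mm by 178 mm) begins 61 mm behind the grasp point.
Start: joints at [1.088, 0.411, -0.013, 1.596, 0.006, 1.134, -0.082], TCP at [251.868, -572.006, 222.653] pointing down, gripper open.
Joint ranges: [-2.95, 2.95], [-0.29, 1.99], [-1.47, 1.44], [0.14, 2.54], [-1.03, 4.17], [0.13, 1.85], [-2.86, 2.86]. Speed limits (rad/s): [2.39, 2.39, 3.01, 3.01, 3.14, 3.14, 3.14].

### API

Orientations are given as a rotation vector (axis times angle).
In Python, from cell import ctrl gives the robot as it stands.
- The arm moves only by the shell command python3 -m crank 'ROWS'. ROWS is JSON, a list of rows, each a list of 7 numbers: the opening, from 0 (shut) to 1 (fully open), then the shift along the tool's x, y, z in cm, then the turn, a rotation vector about the tool's x, y, z in degrees. A call has 1 to 12 rows; each row shifts and turns the commanded pose from where the row before left it, along the tool's axes as they then stand; what a row does not reach is not made up. A row lasts 1/12 s, in which the tool goes at most 41.7 mm and 7.16 degrees, less where a joint would pass 70% of its speed; a pose out of reach is approached as far as the arm can. A call with a gripper value outside its range is refused whole. The fingers move at their own pace and stop on an object; the grip force is fixed at half the most. Time passes only in rows, so rows that do not move let the fingers close. It gives the time, the measured TCP pose, the force and the opening at its end, in the units of the state.
- ctrl.sense(): the state, without advancing time (a new reading comes with each control period).
- ctrl.capture(name): name is "scene" or "top"; returns the picture (384x512x3 uint8, red, green, blue); there is no depth.
- ctrl.calibration(name): a dict with "fx", "fy", "cx", "cy" (pixels), "rvec" (rotation vector, rad) and "tvec" (3), from world to camera coordinates, as OpenCV has them. Camera axes: x right, y down, z forward; pixel columns grow to the right and rows downward; lengths in mm; the calibration is good to about 2 mm. A picture is of the moment at which its call begins. calibration takes no time and is no camera call.
- ctrl.sign_off(): hands the job in, once; it reports no verdict.
The state is a dict: "clock": time; "joint_pos": joint angles; "joint_velocities": joint speeds; "joint_torque": joint torques, N m; "position": TCP position; "tool_rot": TCP orientation; "wrist_force": force on the tool from outside, world axes, zero at the start; "moment": the same for the moment, N m; "gripper_width": opening from 0.0 (shut) to 1.0 (fully open).
Only numpy, scipy, OpenCV 4.12 (cv2) and the standard library are available. Lean on these libraries where they do the work, as an engineer would, in place of code of your own. Each camera call takes 0.05 s, during which the arm holds its last target.

## Working session

There is one attempt and no reset: what is moved stays moved. The work goes in short steps, Python scripts to look and compute and a shell command to move; the robot and the scene stay as the last step left them, time stands still between calls to the robot, and variables do not carry over. Pictures are saved under pics/ and viewed, and the job is handed in when it is done.

```bash
ls; mkdir -p pics
python3 - <<'E'
from cell import ctrl
import cv2
s=ctrl.sense()
for k,v in s.items(): print(k,v)
print(ctrl.grip_point_offset)
for n in("scene","top"):
    im=ctrl.capture(n); cv2.imwrite(f"pics/{n}0.png",cv2.cvtColor(im,cv2.COLOR_RGB2BGR)); print(n,ctrl.calibration(n))
E
```

```text
pics
clock 0.0
joint_pos [ 1.08778079  0.41189207 -0.01272667  1.59703666  0.00561949  1.13428258
 -0.08220728]
joint_velocities [-1.83404521e-03 -6.26899853e-04  5.50161888e-04 -4.41148953e-04
 -4.98080784e-04 -1.54384043e-03 -3.15898712e-05]
joint_torque [ 6.43588446e-04 -5.87935209e+01  6.41490631e-01 -2.91069531e+01
 -5.39169728e-02  1.82625517e-02  1.31802603e-04]
position [ 251.65094676 -571.55332971  221.81690058]
tool_rot [-3.07276322e+00 -6.46676245e-01  7.00531040e-04]
wrist_force [ 0.06812384 -0.71491163 -0.95479438]
moment [ 0.05158344  0.00030778 -0.01207463]
gripper_width 1.0021252652428354
-18.700000000000003
scene {'fx': 491.67392157119144, 'fy': 491.67392157119144, 'cx': 252.75108654465083, 'cy': 189.8402791239698, 'rvec': array([ 1.28374254, -2.17007306,  1.02391317]), 'tvec': array([ 351.09208016,  245.99807251, 1353.112731  ])}
top {'fx': 399.5736522050644, 'fy': 399.5736522050644, 'cx': 253.9466525876703, 'cy': 189.58687961694528, 'rvec': array([ 2.2037066 , -2.18097007,  0.07562633]), 'tvec': array([ 126.43983069,  471.50108005, 1102.99434431])}
```

View pics/scene0.png

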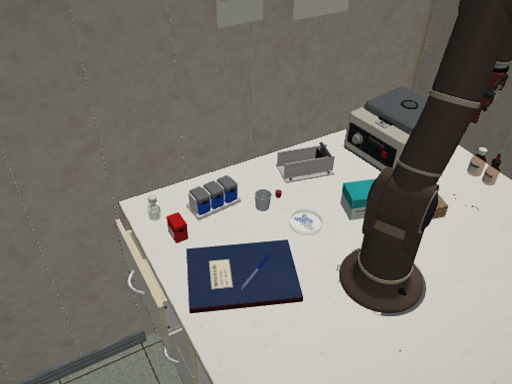

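View pics/top0.png

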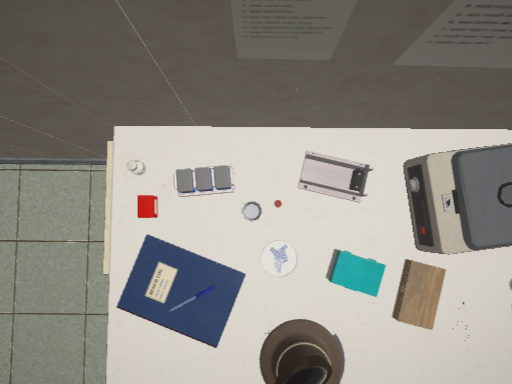

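```bash
cat > h.py <<'E'
import numpy as np,cv2
from cell import ctrl
def cam(n):
    c=ctrl.calibration(n); K=np.array([[c['fx'],0,c['cx']],[0,c['fy'],c['cy']],[0,0,1.]])
    return K,np.array(c['rvec']),np.array(c['tvec'])
def proj(n,P):
    K,r,t=cam(n); return cv2.projectPoints(np.atleast_2d(np.array(P,float)),r,t,K,None)[0][:,0]
def ray(n,uv):
    K,r,t=cam(n); R=cv2.Rodrigues(r)[0]
    uv=np.atleast_2d(np.array(uv,float)); d=(np.linalg.inv(K)@np.c_[uv,np.ones(len(uv))].T).T@R
    return -R.T@t, d/np.linalg.norm(d,axis=1)[:,None]
def onz(n,uv,z):
    o,d=ray(n,uv); return o+d*((z-o[2])/d[:,2])[:,None]
def tri(a,b):
    """scene px a, top px b -> point, gap"""
    o1,d1=ray('scene',a);o2,d2=ray('top',b);d1=d1[0];d2=d2[0]
    s=np.linalg.lstsq(np.c_[d1,-d2],o2-o1,rcond=None)[0]
    p=o1+s[0]*d1;q=o2+s[1]*d2
    return (p+q)/2,np.linalg.norm(p-q)
def cap(n,name,box=None,k=1):
    im=cv2.cvtColor(ctrl.capture(n),cv2.COLOR_RGB2BGR); cv2.imwrite(f'pics/{name}_full.png',im)
    if box: im=im[box[1]:box[3],box[0]:box[2]]
    cv2.imwrite(f'pics/{name}.png',cv2.resize(im,None,fx=k,fy=k,interpolation=cv2.INTER_CUBIC))
    return im
E
python3 - <<'E'
from h import *
print(proj('top',[[0,0,0],[252,-572,222],[500,0,0],[500,300,0]]),proj('scene',[[252,-572,222]]))
print(onz('top',[[204,180],[335,176]],70))
for n,b,nm in(('top',(160,150,250,210),'t_r'),('top',(280,140,390,210),'t_c'),('scene',(180,160,290,225),'s_r'),('scene',(265,130,350,190),'s_c')):
    im=cv2.imread(f'pics/{n}0.png')[b[1]:b[3],b[0]:b[2]]
    cv2.imwrite(f'pics/{nm}.png',cv2.resize(im,None,fx=7,fy=7,interpolation=cv2.INTER_CUBIC))
E
```

```text
[[299.7510805  360.39410954]
 [565.58638894 283.69357143]
 [300.27230835 179.90680216]
 [194.52383527 178.77556035]] [[477.86450099 115.79597336]]
[[490.79902891 264.70765767  70.        ]
 [505.24359067 -84.09609798  70.        ]]
```

View pics/t_r.png

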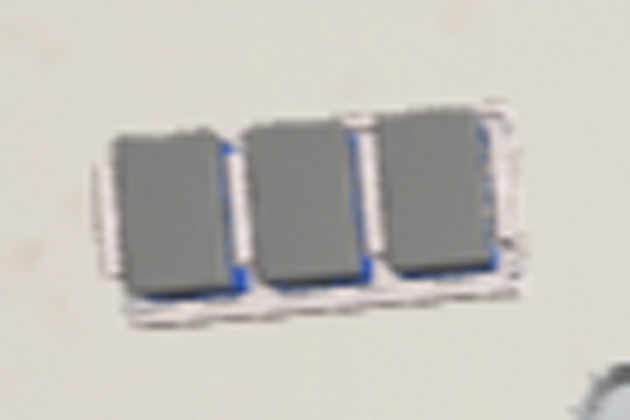

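View pics/t_c.png

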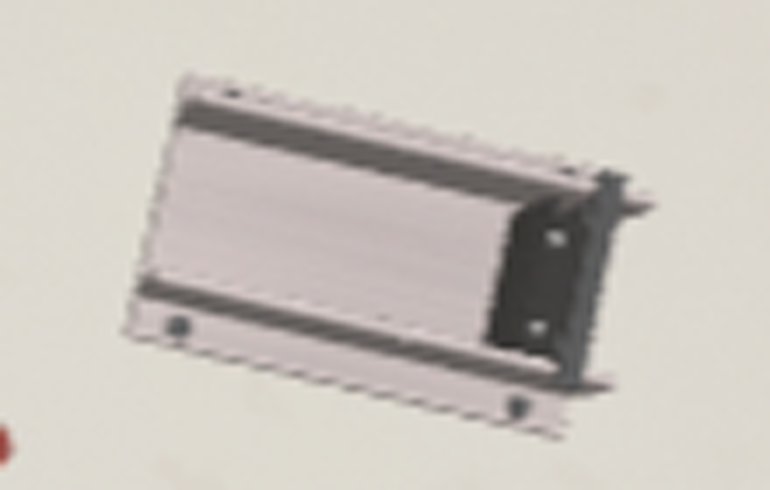

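View pics/s_r.png

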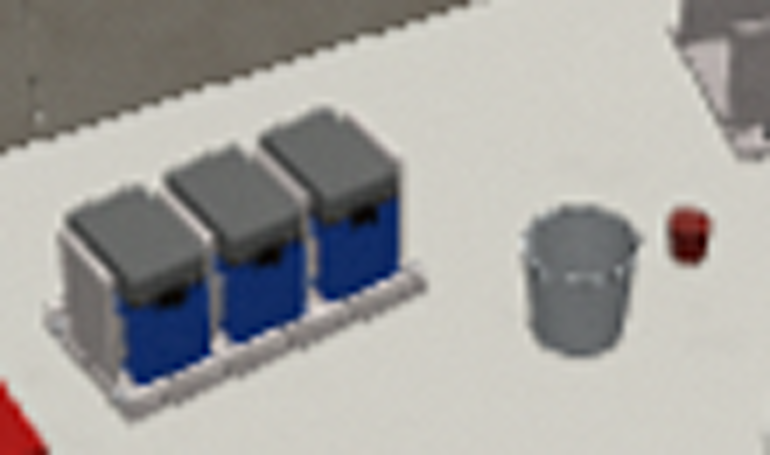

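View pics/s_c.png

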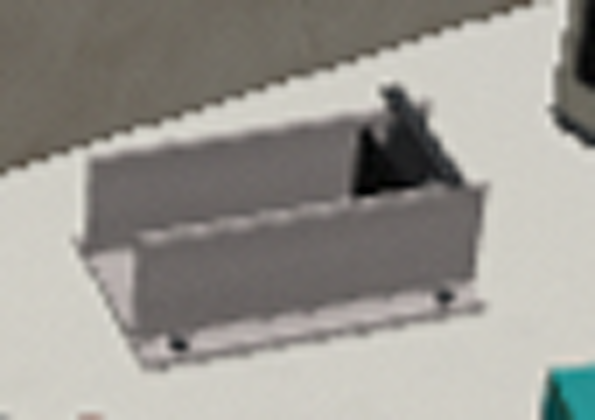

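Run:
```python
from h import *
t=cv2.imread('pics/top0.png');s=cv2.imread('pics/scene0.png')
def blobs(im,box,lo,hi,n):
    h=cv2.cvtColor(im,cv2.COLOR_BGR2HSV); m=cv2.inRange(h,lo,hi); mm=np.zeros_like(m);x0,y0,x1,y1=box;mm[y0:y1,x0:x1]=m[y0:y1,x0:x1]
    out=[]
    for c in cv2.findContours(mm,cv2.RETR_EXTERNAL,cv2.CHAIN_APPROX_NONE)[0]:
        if cv2.contourArea(c)<60: continue
        M=cv2.moments(c); r=cv2.minAreaRect(c); out.append((M['m10']/M['m00'],M['m01']/M['m00'],r[1],r[2],cv2.contourArea(c)))
    return sorted(out)
print(t[180,185],t[180,204],s[198,199],s[203,200],t[175,195])
for b in blobs(t,(160,150,250,210),(0,0,80),(180,40,165),0): print('T',b)
for b in blobs(s,(180,160,245,220),(0,0,100),(180,40,165),0): print('S',b)
print(s[185:206,200].tolist())
```

```text
[127 129 129] [128 130 131] [104 105 105] [62 47 41] [125 127 132]
T (184.15981012658227, 180.17457805907173, (22.58837127685547, 16.27691650390625), 85.2363510131836, 316.0)
T (212.32790752535973, 177.45128568058504, (23.190624237060547, 37.21542739868164), 83.6598129272461, 706.5)
S (201.07175572519083, 166.92010178117047, (20.0, 63.0), 90.0, 655.0)
S (205.57250656167977, 197.4005905511811, (31.27266502380371, 51.27498245239258), 66.03751373291016, 508.0)
S (226.89818688981867, 180.99442119944212, (26.242374420166016, 10.214593887329102), 41.633541107177734, 119.5)
[[200, 209, 212], [168, 174, 174], [115, 118, 117], [101, 100, 100], [104, 105, 106], [105, 106, 105], [103, 105, 104], [104, 105, 104], [103, 106, 104], [104, 105, 104], [103, 105, 104], [104, 107, 104], [104, 106, 103], [108, 110, 108], [97, 98, 97], [70, 71, 71], [60, 61, 62], [64, 66, 67], [62, 47, 41], [91, 40, 18], [104, 45, 17]]
```

Run:
```python
from h import *
t=cv2.imread('pics/top0.png');s=cv2.imread('pics/scene0.png')
def blobs(im,box,lo,hi):
    x0,y0,x1,y1=box;k=4
    im=cv2.resize(im[y0:y1,x0:x1],None,fx=k,fy=k,interpolation=cv2.INTER_LINEAR)
    m=cv2.inRange(cv2.cvtColor(im,cv2.COLOR_BGR2HSV),lo,hi); m=cv2.morphologyEx(m,cv2.MORPH_OPEN,np.ones((9,9),np.uint8))
    out=[]
    for c in cv2.findContours(m,cv2.RETR_EXTERNAL,cv2.CHAIN_APPROX_NONE)[0]:
        if cv2.contourArea(c)<60*16: continue
        M=cv2.moments(c); f=lambda p:((np.array(p)+.5)/k-.5)+[x0,y0]
        r=cv2.minAreaRect(c); q=cv2.boxPoints(r)
        out.append((f([M['m10']/M['m00'],M['m01']/M['m00']]),f(q),f(r[0])))
    return sorted(out,key=lambda o:o[0][0])
T=blobs(t,(160,150,250,210),(0,0,110),(180,30,148))
S=blobs(s,(185,172,245,220),(0,0,88),(180,30,122))
print(len(T),len(S))
for a,b in zip(S,T):
    print(a[0],b[0],b[2],'tri',tri(a[0],b[0]),'rect',onz('top',b[2],72)[0])
    w=onz('top',b[1],72)[:,:2]; print(' sides',[ (np.round(np.linalg.norm(w[(i+1)%4]-w[i]),1),np.round(np.degrees(np.arctan2(*(w[(i+1)%4]-w[i])[::-1])),1)) for i in range(2)])
P=[tri(a[0],b[0])[0] for a,b in zip(S,T)]
d=P[0]-P[2];print('row',np.linalg.norm(d),np.degrees(np.arctan2(d[1],d[0])))
```

```text
3 4
[192.61666667 205.09726496] [183.90148095 179.94291675] [183.99108124 179.90413284] tri (array([498.18899058, 332.68854419,  20.71613331]), np.float64(14.100378784388697)) rect [490.31367694 317.51628424  72.        ]
 sides [(np.float64(40.0), np.float64(-85.3)), (np.float64(58.1), np.float64(-174.9))]
[199.55868673 193.02210781] [202.54506926 178.27237096] [202.64929199 178.1656189 ] tri (array([507.46434381, 289.27570526,  44.36518305]), np.float64(39.56189102015131)) rect [495.47516731 268.13881271  72.        ]
 sides [(np.float64(40.1), np.float64(-85.0)), (np.float64(57.6), np.float64(-174.7))]
[213.44722078 187.25124556] [221.43778234 176.59188056] [221.66482544 176.41147232] tri (array([512.72900479, 237.95517302,  44.72609041]), np.float64(40.03353939690715)) rect [500.69449545 217.75673385  72.        ]
 sides [(np.float64(41.4), np.float64(-83.8)), (np.float64(57.5), np.float64(-173.7))]
row 98.80436055883258 98.72586590554866
```

Run:
```python
from h import *
for a,b in zip([(199.56,193.02),(213.45,187.25),(227,182)],[(183.9,179.94),(202.55,178.27),(221.5,176.5)]):
    p,g=tri(a,b);print(p.round(1),round(g,1), onz('top',[b],72).round(1))
# channel: top crop (280,140) x7 ; scene crop (265,130) x7
f=lambda q,o:(np.array(q)+.5)/7-.5+np.array(o)
T=lambda q:f(q,(280,140)); S=lambda q:f(q,(265,130))
print('mouth far wall top? pairs')
# base corners: mouth-near (left front) & right front
for nm,s,t in [('base mouth near',(148,366),(125,335)),('base stop near',(484,306),(565,437)),('base mouth far',(80,247),(187,75)),('screw1',(180,344),(180,327)),('screw2',(445,297),(517,407)),
  ('bar far end',(393,92),(625,178)),('bar near end',(458,185),(570,386)),('near wall top mouth',(135,240),(140,295)),('far wall top mouth',(90,160),(183,105))]:
    p,g=tri(S(s),T(t)); print(nm,p.round(1),round(g,1),'z6',onz('top',T(t),3).round(1)[0,:2],'z68',onz('top',T(t),68).round(1)[0,:2],'z76',onz('top',T(t),76).round(1)[0,:2])
```

```text
[490.  317.5  72. ] 0.7 [[490.2 317.8  72. ]]
[494.9 268.   72.1] 0.9 [[495.2 268.4  72. ]]
[500.4 217.9  70.1] 0.9 [[500.5 218.2  72. ]]
mouth far wall top? pairs
base mouth near [477.8   8.4   6.6] 0.9 z6 [478.3   8.4] z68 [473.8  15.8] z76 [473.2  16.7]
base stop near [ 439.8 -167.2    5.1] 3.8 z6 [ 438.9 -169.4] z68 [ 436.7 -151.7] z76 [ 436.4 -149.5]
base mouth far [584.8 -18.   -2.1] 1.9 z6 [584.5 -16.5] z68 [573.8  -7.6] z76 [572.5  -6.5]
screw1 [481.4 -12.8   9.7] 0.4 z6 [481.8 -13.9] z68 [477.1  -5.1] z76 [476.5  -4.1]
screw2 [ 450.5 -148.3   10.1] 0.1 z6 [ 450.8 -150.1] z68 [ 447.9 -133.5] z76 [ 447.5 -131.5]
bar far end [ 536.4 -172.    73.1] 4.1 z6 [ 544.3 -194.5] z68 [ 536.  -175.4] z76 [ 535. -173.]
bar near end [ 456.1 -151.7   73.8] 1.0 z6 [ 459.6 -171.6] z68 [ 456.1 -153.8] z76 [ 455.7 -151.6]
near wall top mouth [488.8  11.9  76.6] 1.7 z6 [494.6   2.3] z68 [489.1  10.1] z76 [488.4  11.1]
far wall top mouth [561.5  -6.2  70.9] 1.2 z6 [572.2 -14.9] z68 [562.2  -6.1] z76 [561.  -5.]
```

```bash
cat >> h.py <<'E'
from scipy.spatial.transform import Rotation as Ro
def go(x,y,z,yaw,useR=None):
    """print what is needed: shift in tool axes (cm) with the current orientation, and after turning; yaw of tool y in deg"""
    s=ctrl.sense(); R=Ro.from_rotvec(s['tool_rot']).as_matrix(); p=np.array(s['position'])
    cy=np.degrees(np.arctan2(R[1,1],R[0,1])); a=np.radians(yaw)
    yt=np.array([np.cos(a),np.sin(a),0]); zt=np.array([0,0,-1.]); D=np.c_[np.cross(yt,zt),yt,zt]
    d=(np.array([x,y,z])-p)/10
    print('clock',round(s['clock'],2),'pos',p.round(1),'yaw',round(cy,2),'tilt',np.degrees(np.arccos(-R[2,2])).round(2),'F',np.round(s['wrist_force'],2),'w',round(s['gripper_width'],3),'q',np.round(s['joint_pos'],2))
    print('shift now-axes',(R.T@d).round(3),'shift after turn',(D.T@d).round(3),'rel rotvec deg(tool)',np.degrees(Ro.from_matrix(R.T@D).as_rotvec()).round(2))
E
python3 - <<'E'
from h import *
go(500.4,217.9,200,5.8)
# bystanders & stop foot
f=lambda q,o:(np.array(q)+.5)/7-.5+np.array(o)
print('stop foot',onz('top',[f((487,345),(280,140)),f((513,215),(280,140))],6).round(1))
print('cup',onz('top',[(252,211)],52),'stopper',onz('top',[(278,204)],20),'bottle',onz('top',[(134,165)],82),'red',onz('top',[(147,206)],64))
print('instr',onz('top',[(405,160),(430,255)],100))
E
```

```text
clock 0.1 pos [ 251.7 -571.6  221.9] yaw -66.23 tilt 0.08 F [ 1.01 -0.23  0.6 ] w 1.001 q [ 1.09  0.41 -0.01  1.6   0.01  1.13 -0.08]
shift now-axes [ 54.585 -62.228   2.271] shift after turn [76.035 32.726  2.191] rel rotvec deg(tool) [-7.000e-02 -4.000e-02 -7.203e+01]
stop foot [[ 475.6 -137.4    6. ]
 [ 528.4 -148.1    6. ]]
cup [[409.96143081 136.19326062  52.        ]] stopper [[430.41246696  64.14575407  20.        ]] bottle [[527.41054824 448.08426247  82.        ]] red [[420.27593277 415.71295699  64.        ]]
instr [[ 546.00803611 -260.17789219  100.        ]
 [ 301.58124246 -321.05649413  100.        ]]
```

```bash
python3 -m crank '[[1,0,0,-0.5,0,0,-6.56],[1,0,0,-0.5,0,0,-6.56],[1,0,0,-0.5,0,0,-6.56],[1,0,0,-0.5,0,0,-6.56],[1,0,0,-0.5,0,0,-6.56],[1,0,0,-0.5,0,0,-6.56],[1,0,0,0,0,0,-6.56],[1,0,0,0,0,0,-6.56],[1,0,0,0,0,0,-6.56],[1,0,0,0,0,0,-6.56],[1,0,0,0,0,0,-6.56]]'; python3 -c "
from h import *
go(500.4,217.9,200,5.8)"
```

```text
clock: 1.02
position: [251.7, -571.8, 252.2]
tool_rot: [-2.096, -2.339, -0.001]
wrist_force: [-0.0, 0.1, 0.4]
gripper_width: 0.999
clock 1.02 pos [ 251.7 -571.8  252.2] yaw 6.25 tilt 0.05 F [-0.03  0.14  0.42] w 0.999 q [ 1.27  0.4  -0.26  1.54  0.11  1.21  1.1 ]
shift now-axes [75.784 33.319  5.272] shift after turn [76.048 32.722  5.216] rel rotvec deg(tool) [-0.02 -0.05  0.45]
```

```bash
python3 -m crank '[[1,3,1.32,0,0,0,0],[1,3.2,1.4,0,0,0,0],[1,3.2,1.4,0,0,0,0],[1,3.2,1.4,0,0,0,0],[1,3.2,1.4,0,0,0,0],[1,3.2,1.4,0,0,0,0],[1,3.2,1.4,0,0,0,0],[1,3.2,1.4,0,0,0,0],[1,3.2,1.4,0,0,0,0],[1,3.2,1.4,0,0,0,0],[1,3.2,1.4,0,0,0,0],[1,3.2,1.4,0,0,0,0]]'; python3 -c "
from h import *
go(500.4,217.9,200,5.8)"
```

```text
clock: 2.02
position: [378.6, -173.1, 252.6]
tool_rot: [2.104, 2.333, -0.001]
wrist_force: [0.3, -0.4, 0.1]
gripper_width: 1.002
clock 2.02 pos [ 378.6 -173.1  252.6] yaw 5.91 tilt 0.02 F [ 0.33 -0.37  0.08] w 1.002 q [ 0.85  0.05 -0.55  1.99  0.03  1.1   0.39]
shift now-axes [37.638 16.142  5.242] shift after turn [37.669 16.066  5.257] rel rotvec deg(tool) [-0.01  0.02  0.11]
```

```bash
python3 -m crank '[[1,3.2,1.37,0.4,0,0,0],[1,3.2,1.37,0.4,0,0,0],[1,3.2,1.37,0.4,0,0,0],[1,3.2,1.37,0.4,0,0,0],[1,3.2,1.37,0.4,0,0,0],[1,3.2,1.37,0.4,0,0,0],[1,3.2,1.37,0.4,0,0,0],[1,3.2,1.37,0.4,0,0,0],[1,3.2,1.37,0.4,0,0,0],[1,3.2,1.37,0.4,0,0,0],[1,3.2,1.37,0.6,0,0,0],[1,2.4,1.07,0.6,0,0,0]]'
python3 - <<'E'
from h import *
go(500.4,217.9,32,5.8)
cap('top','t1',(150,120,260,230),5)
E
```

```text
clock: 3.02
position: [500.5, 218.8, 200.1]
tool_rot: [-2.102, -2.334, -0.001]
wrist_force: [0.9, -0.3, 0.8]
gripper_width: 1.004
clock 3.02 pos [500.5 218.8 200.1] yaw 6.0 tilt 0.05 F [ 0.88 -0.26  0.83] w 1.004 q [ 0.11  0.41 -0.79  1.78  0.32  1.09 -0.69]
shift now-axes [-0.1   -0.018 16.811] shift after turn [-0.084 -0.021 16.811] rel rotvec deg(tool) [-0.01 -0.05  0.2 ]
```

View pics/t1.png

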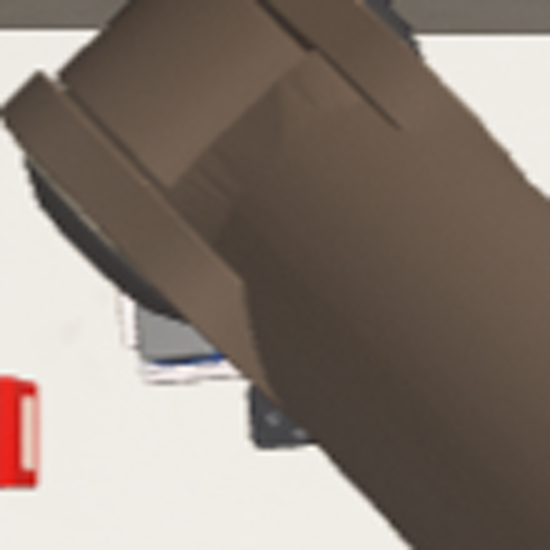

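```bash
python3 -m crank '[[1,-0.1,0,2.5,0,0,0.1],[1,0,0,2.5,0,0,0],[1,0,0,2.5,0,0,0],[1,0,0,2.3,0,0,0],[1,0,0,0,0,0,0]]'
python3 - <<'E'
from h import *
go(500.4,217.9,32,5.8)
cap('scene','s2',(170,140,290,230),6)
E
```

```text
clock: 3.48
position: [498.0, 212.9, 98.4]
tool_rot: [-2.104, -2.329, 0.01]
wrist_force: [0.2, -0.9, -0.7]
gripper_width: 0.996
clock 3.48 pos [498.  212.9  98.4] yaw 5.83 tilt 0.42 F [ 0.21 -0.89 -0.72] w 0.996 q [ 0.05  0.52 -0.72  1.88  0.43  0.9  -0.78]
shift now-axes [0.483 0.339 6.638] shift after turn [0.469 0.292 6.642] rel rotvec deg(tool) [-0.4   0.12  0.03]
```

View pics/s2.png

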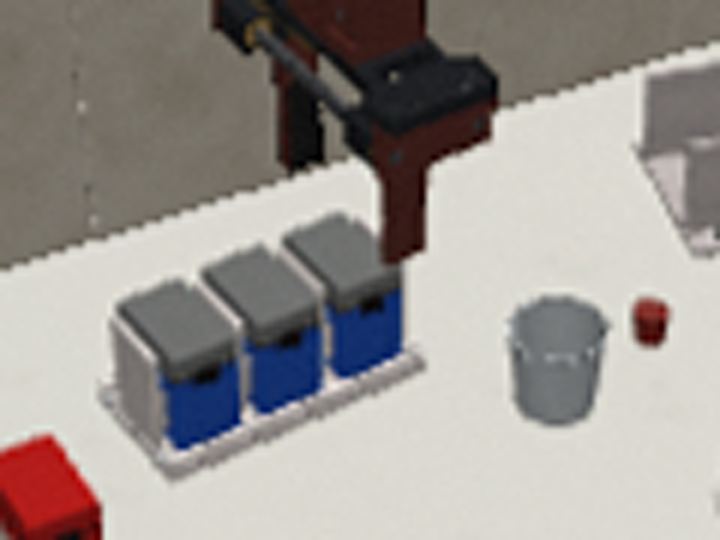

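```bash
python3 -m crank '[[1,0.24,0.15,0,0,0,0],[1,0.23,0.14,0,-0.4,0.1,0],[1,0,0,0,0,0,0]]'
python3 - <<'E'
from h import *
go(500.4,217.9,32,5.8)
E
```

```text
clock: 3.78
position: [503.9, 221.0, 104.3]
tool_rot: [2.102, 2.328, 0.015]
wrist_force: [-0.3, 0.6, 1.0]
gripper_width: 1.002
clock 3.78 pos [503.9 221.  104.3] yaw 5.84 tilt 0.6 F [-0.31  0.61  1.02] w 1.002 q [ 0.05  0.52 -0.72  1.87  0.44  0.9  -0.78]
shift now-axes [-0.291 -0.454  7.224] shift after turn [-0.27  -0.38   7.229] rel rotvec deg(tool) [ 0.58 -0.17  0.04]
```

```bash
python3 -m crank '[[1,0,0,0,0,0,0],[1,0,0,0,0,0,0],[1,0,0,0,0,0,0]]'
python3 - <<'E'
from h import *
go(500.4,217.9,32,5.8)
E
```

```text
clock: 4.03
position: [503.2, 219.8, 103.2]
tool_rot: [2.103, 2.328, 0.011]
wrist_force: [-0.0, 0.2, 0.1]
gripper_width: 1.001
clock 4.03 pos [503.2 219.8 103.2] yaw 5.81 tilt 0.46 F [-0.02  0.18  0.15] w 1.001 q [ 0.05  0.52 -0.72  1.88  0.44  0.9  -0.78]
shift now-axes [-0.172 -0.358  7.118] shift after turn [-0.16  -0.301  7.121] rel rotvec deg(tool) [ 0.45 -0.1   0.01]
```

```bash
python3 -m crank '[[1,-0.1,-0.16,0,0.45,-0.1,0],[1,-0.07,-0.15,0.7,0,0,0],[1,0,0,1,0,0,0],[1,0,0,1,0,0,0],[1,0,0,1,0,0,0],[1,0,0,0.5,0,0,0],[1,0,0,0,0,0,0],[1,0,0,0,0,0,0]]'
python3 - <<'E'
from h import *
go(500.4,217.9,32,5.8)
E
```

```text
clock: 4.7
position: [499.6, 217.9, 60.0]
tool_rot: [-2.104, -2.331, 0.002]
wrist_force: [0.0, 0.1, -0.1]
gripper_width: 1.0
clock 4.7 pos [499.6 217.9  60. ] yaw 5.85 tilt 0.12 F [ 0.05  0.13 -0.08] w 1.0 q [ 0.02  0.58 -0.69  1.91  0.49  0.83 -0.82]
shift now-axes [-0.009  0.081  2.803] shift after turn [-0.009  0.076  2.803] rel rotvec deg(tool) [-0.12  0.    0.05]
```

```bash
python3 -m crank '[[1,0,0.04,1,-0.1,0,0],[1,0,0.04,1,0,0,0],[1,0,0,0.8,0,0,0],[1,0,0,0,0,0,0],[0.5,0,0,0,0,0,0],[0.5,0,0,0,0,0,0],[0.5,0,0,0,0,0,0],[0.5,0,0,0,0,0,0],[0.5,0,0,0,0,0,0]]'
python3 - <<'E'
from h import *
go(500.4,217.9,32,5.8)
E
```

```text
clock: 5.45
position: [500.9, 218.0, 33.0]
tool_rot: [2.105, 2.331, 0.002]
wrist_force: [1.1, 0.0, 0.4]
gripper_width: 0.681
clock 5.45 pos [500.9 218.   33. ] yaw 5.82 tilt 0.08 F [1.11 0.02 0.36] w 0.681 q [-0.01  0.61 -0.66  1.92  0.52  0.78 -0.86]
shift now-axes [-0.006 -0.055  0.098] shift after turn [-0.006 -0.055  0.098] rel rotvec deg(tool) [ 0.08 -0.01  0.02]
```

```bash
python3 -m crank '[[0.4,0,0,-0.5,0,0,0],[0.4,0,0,-0.5,0,0,0],[0.4,0,0,-0.5,0,0,0],[0.4,0,0,0,0,0,0],[0.4,0,0,0,0,0,0],[0.4,0,0,0,0,0,0]]'; python3 -c "
from h import *
go(500.4,217.9,32,5.8)";python3 -m crank '[[0.4,0,0,0,0,0,0]]';python3 -m crank '[[0.4,0,0,0,0,0,0]]'
```

```text
clock: 5.95
position: [500.8, 217.7, 47.6]
tool_rot: [2.105, 2.331, 0.001]
wrist_force: [0.2, -0.3, -3.4]
gripper_width: 0.683
clock 5.95 pos [500.8 217.7  47.6] yaw 5.82 tilt 0.05 F [ 0.16 -0.32 -3.42] w 0.683 q [ 0.01  0.59 -0.67  1.92  0.5   0.81 -0.84]
shift now-axes [ 0.021 -0.037  1.561] shift after turn [ 0.021 -0.036  1.561] rel rotvec deg(tool) [0.05 0.01 0.02]
clock: 6.03
position: [500.7, 217.7, 47.5]
tool_rot: [2.105, 2.331, 0.0]
wrist_force: [-0.8, -0.1, -4.7]
gripper_width: 0.684
clock: 6.12
position: [500.6, 217.8, 47.4]
tool_rot: [2.105, 2.331, 0.001]
wrist_force: [0.4, 0.2, -4.2]
gripper_width: 0.683
```

```bash
python3 -m crank '[[0.4,0,0,-1.5,0,0,0],[0.4,0,0,-2,0,0,0],[0.4,0,0,-2,0,0,0],[0.4,0,0,-2,0,0,0],[0.4,0,0,-1,0,0,0],[0.4,0,0,0,0,0,0],[0.4,0,0,0,0,0,0],[0.4,0,0,0,0,0,0]]'; python3 -c "
from h import *
go(520,95,130,-12.7)
cap('scene','s3',(170,110,330,230),5)
";python3 -m crank '[[0.4,0,0,0,0,0,0]]'
```

```text
clock: 6.78
position: [500.1, 217.3, 131.4]
tool_rot: [2.106, 2.331, -0.001]
wrist_force: [-0.2, 0.0, -3.9]
gripper_width: 0.682
clock 6.78 pos [500.1 217.3 131.4] yaw 5.82 tilt 0.05 F [-0.19  0.01 -3.94] w 0.682 q [ 0.07  0.48 -0.75  1.85  0.4   0.96 -0.75]
shift now-axes [-12.373   0.735   0.151] shift after turn [-11.499   4.627   0.143] rel rotvec deg(tool) [-0.03  0.05 18.52]
clock: 6.92
position: [500.1, 217.6, 131.4]
tool_rot: [-2.105, -2.331, 0.002]
wrist_force: [0.3, 0.2, -3.3]
gripper_width: 0.685
```

View pics/s3.png

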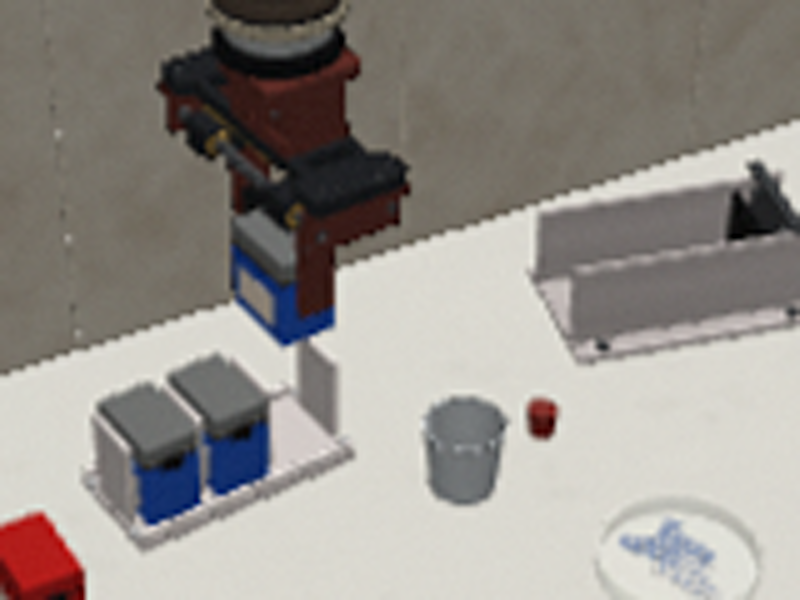

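```bash
python3 -m crank '[[0.4,-2,0.15,0,0,0,0],[0.4,-2.6,0.15,0,0,0,0],[0.4,-2.6,0.15,0,0,0,0],[0.4,-2.6,0.15,0,0,0,0],[0.4,-2.57,0.13,0,0,0,0],[0.4,0,0,0,0,0,4.5],[0.4,0,0,0,0,0,5],[0.4,0,0,0,0,0,5],[0.4,0,0,1,0,0,4],[0.4,0,0,2,0,0,0],[0.4,0,0,2,0,0,0],[0.4,0,0,2,0,0,0]]';python3 -m crank '[[0.4,0,0,0,0,0,0],[0.4,0,0,0,0,0,0],[0.4,0,0,0,0,0,0]]'; python3 -c "
from h import *
go(520,95,28,-12.7)
"
```

```text
clock: 7.92
position: [520.4, 95.6, 61.3]
tool_rot: [2.453, 1.963, 0.001]
wrist_force: [0.7, -0.4, -4.7]
gripper_width: 0.678
clock: 8.17
position: [520.9, 96.0, 63.1]
tool_rot: [2.453, 1.963, 0.002]
wrist_force: [0.6, 0.5, -3.3]
gripper_width: 0.686
clock 8.17 pos [520.9  96.   63.1] yaw -12.66 tilt 0.07 F [ 0.63  0.46 -3.35] w 0.686 q [ 0.2   0.53 -0.61  1.95  0.42  0.79 -0.87]
shift now-axes [-0.122 -0.067  3.515] shift after turn [-0.119 -0.063  3.515] rel rotvec deg(tool) [ 0.05 -0.04  0.04]
```

```bash
python3 -m crank '[[0.4,0,0,1.5,0,0,0],[0.4,0,0,1.5,0,0,0],[0.4,0,0,0.5,0,0,0],[0.4,0,0,0,0,0,0],[0.4,0,0,0,0,0,0],[0.4,0,0,0,0,0,0]]';python3 -m crank '[[0.4,0,0,0.1,0,0,0],[0.4,0,0,0.1,0,0,0],[0.4,0,0,0,0,0,0],[0.4,0,0,0,0,0,0]]'
```

```text
clock: 8.67
position: [521.4, 95.9, 28.8]
tool_rot: [2.452, 1.962, 0.003]
wrist_force: [-0.6, 0.7, -4.3]
gripper_width: 0.684
clock: 9.0
position: [520.7, 95.6, 25.8]
tool_rot: [2.453, 1.962, 0.001]
wrist_force: [1.1, -0.8, -4.0]
gripper_width: 0.681
```

```bash
python3 -m crank '[[0.4,0,0,0.06,0,0,0],[0.4,0,0,0,0,0,0],[0.4,0,0,0,0,0,0]]';python3 -m crank '[[0.4,0,0,0.05,0,0,0],[0.4,0,0,0,0,0,0],[0.4,0,0,0,0,0,0]]'
```

```text
clock: 9.25
position: [520.6, 95.6, 25.0]
tool_rot: [2.453, 1.962, 0.001]
wrist_force: [0.2, 0.2, -4.6]
gripper_width: 0.684
clock: 9.5
position: [520.6, 95.6, 25.0]
tool_rot: [2.452, 1.962, 0.001]
wrist_force: [-3.0, -1.3, 5.2]
gripper_width: 0.684
```

```bash
python3 -m crank '[[1,0,0,0,0,0,0],[1,0,0,0,0,0,0],[1,0,0,0,0,0,0],[1,0,0,0,0,0,0],[1,0,0,0,0,0,0]]';python3 -m crank '[[1,0,0,-1,0,0,0],[1,0,0,-2,0,0,0],[1,0,0,-2,0,0,0],[1,0,0,-2,0,0,0],[1,0,0,-1,0,0,-6],[1,0,0,0,0,0,-6],[1,0,0,0,0,0,-6],[1,0,0,0,0,0,-6],[1,0,0,0,0,0,-6],[1,0,0,0,0,0,-6],[1,0,0,0,0,0,-6],[1,0,0,0,0,0,-6]]';python3 -m crank '[[1,0,0,0,0,0,-6],[1,0,0,0,0,0,-6],[1,0,0,0,0,0,-6],[1,0,0,0,0,0,-6],[1,0,0,0,0,0,-6],[1,0,0,0,0,0,-6],[1,0,0,0,0,0,-6],[1,0,0,0,0,0,0],[1,0,0,0,0,0,0],[1,0,0,0,0,0,0]]'
python3 - <<'E'
from h import *
go(520.6,95.6,25,77.3)
cap('scene','s4',(200,110,360,230),5)
cap('top','t4',(160,120,400,240),3)
E
```

```text
clock: 9.92
position: [520.8, 95.6, 24.5]
tool_rot: [2.453, 1.962, 0.001]
wrist_force: [0.3, -0.2, 0.2]
gripper_width: 0.987
clock: 10.92
position: [520.7, 95.6, 105.3]
tool_rot: [1.435, 2.793, 0.001]
wrist_force: [-0.1, 0.2, -0.6]
gripper_width: 0.999
clock: 11.75
position: [520.6, 95.5, 104.8]
tool_rot: [0.352, 3.121, 0.0]
wrist_force: [-0.4, -0.0, -0.4]
gripper_width: 0.994
clock 11.75 pos [520.6  95.5 104.8] yaw 77.12 tilt 0.06 F [-0.37 -0.03 -0.39] w 0.994 q [ 0.48  0.61 -1.02  1.9   0.62  0.99  0.52]
shift now-axes [1.400e-02 6.000e-03 7.984e+00] shift after turn [5.000e-03 8.000e-03 7.984e+00] rel rotvec deg(tool) [ 0.02  0.06 -0.18]
```

View pics/s4.png

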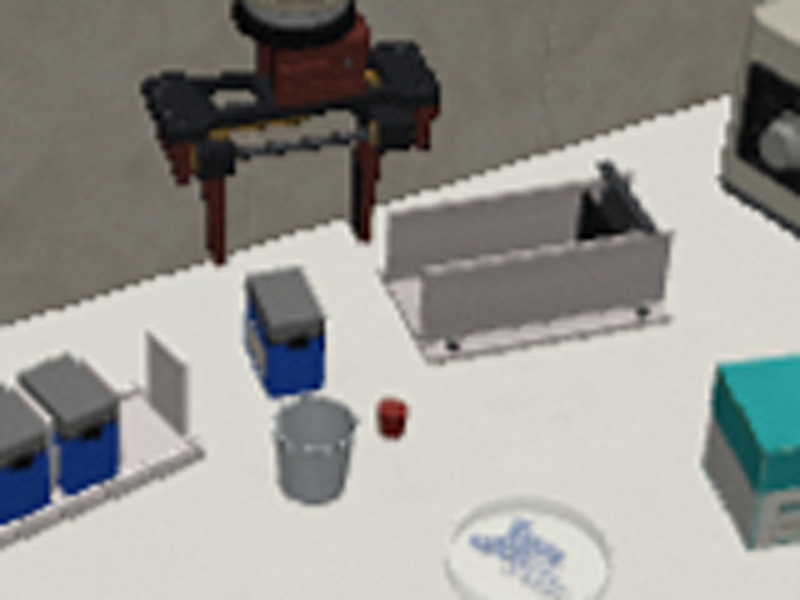

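View pics/t4.png

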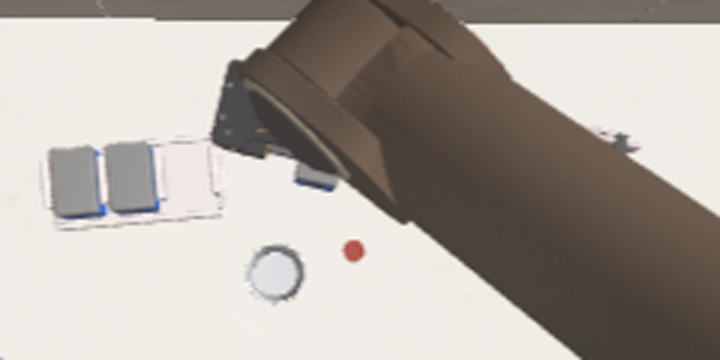

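Run:
```python
from h import *
s=cv2.imread('pics/s4_full.png')
im=s[155:195,240:275]; cv2.imwrite('pics/z1.png',cv2.resize(im,None,fx=16,fy=14,interpolation=cv2.INTER_LANCZOS4))
im=s[135:188,270:340]; cv2.imwrite('pics/z2.png',cv2.resize(im,None,fx=11,fy=11,interpolation=cv2.INTER_LANCZOS4))
a=np.radians(-12.7);X=np.array([np.cos(a),np.sin(a),0]);Y=np.array([-np.sin(a),np.cos(a),0])
c=np.array([520.6,95.6,64])
print('pred lid',proj('scene',[c,c+30*X+20*Y,c+30*X-20*Y,c-30*X-20*Y,c-30*X+20*Y]).round(1))
o=np.array([511.9,-92.5,68])
print('pred wall tops',proj('scene',[o+sx*(32.5)*X+sy*90*Y for sx in(-1,1) for sy in(1,-1)]).round(1))
```

```text
pred lid [[257.3 169. ]
 [248.9 164.7]
 [260.4 162.8]
 [265.8 173.4]
 [254.  175.4]]
pred wall tops [[284.6 163.3]
 [334.3 155. ]
 [278.3 152.4]
 [326.8 144.5]]
```

View pics/z1.png

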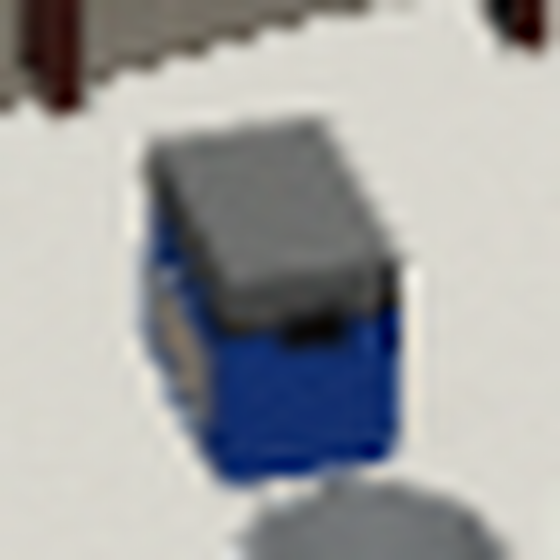

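View pics/z2.png

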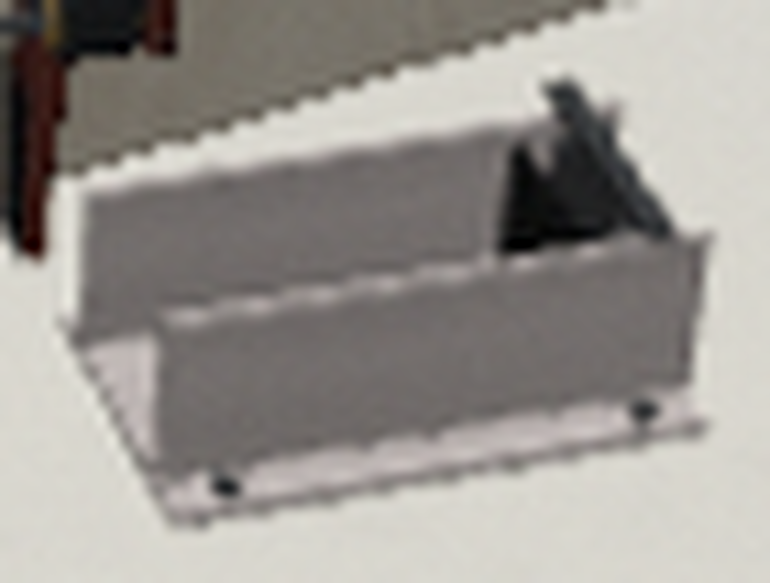

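Run:
```python
from h import *
from scipy.ndimage import map_coordinates
a=np.radians(-12.7);X=np.array([np.cos(a),np.sin(a),0]);Y=np.array([-np.sin(a),np.cos(a),0])
o=np.array([511.9,-92.5,0])
for img,n in(('pics/top0.png','top'),('pics/scene0.png','scene')):
    g=cv2.cvtColor(cv2.imread(img),cv2.COLOR_BGR2GRAY).astype(float)
    for z in(68,3,6):
        ys=np.linspace(-15 if z==68 else -75,75,16); xs=np.arange(-62,62.1,1)
        G=[]
        for y in ys:
            p=proj(n,[o+x*X+y*Y+[0,0,z] for x in xs]); G.append(map_coordinates(g,[p[:,1],p[:,0]],order=1))
        G=np.array(G)
        # shifts by cross-scan: print mean profile
        if z!=6:
            print(n,z); m=G.mean(0); print([(int(x),int(v)) for x,v in zip(xs,m)][::2])
        D=np.gradient(G,axis=1)
        for lo,hi in ((-60,-50),(-40,-28),(28,40),(50,60)):
            k=(xs>=lo)&(xs<=hi); w=np.abs(D[:,k]); pos=(w*xs[k]).sum(1)/w.sum(1)
            f=np.polyfit(ys,pos,1); print(n,z,(lo,hi),'centroid edge',np.round(np.median(pos),1),'slope deg',np.degrees(f[0]).round(2))
```

```text
top 68
[(-62, 186), (-60, 171), (-58, 188), (-56, 186), (-54, 184), (-52, 185), (-50, 189), (-48, 186), (-46, 160), (-44, 114), (-42, 99), (-40, 107), (-38, 139), (-36, 183), (-34, 195), (-32, 189), (-30, 191), (-28, 192), (-26, 193), (-24, 192), (-22, 192), (-20, 193), (-18, 192), (-16, 191), (-14, 190), (-12, 189), (-10, 189), (-8, 190), (-6, 190), (-4, 189), (-2, 188), (0, 187), (2, 187), (4, 188), (6, 190), (8, 191), (10, 191), (12, 192), (14, 193), (16, 194), (18, 193), (20, 183), (22, 141), (24, 103), (26, 96), (28, 97), (30, 99), (32, 119), (34, 162), (36, 192), (38, 187), (40, 187), (42, 197), (44, 208), (46, 216), (48, 216), (50, 216), (52, 216), (54, 216), (56, 216), (58, 216), (60, 216), (62, 216)]
top 68 (-60, -50) centroid edge -57.8 slope deg 0.77
top 68 (-40, -28) centroid edge -37.1 slope deg -0.08
top 68 (28, 40) centroid edge 33.7 slope deg 0.19
top 68 (50, 60) centroid edge 55.0 slope deg 0.79
top 3
[(-62, 217), (-60, 216), (-58, 211), (-56, 187), (-54, 171), (-52, 186), (-50, 184), (-48, 180), (-46, 180), (-44, 183), (-42, 187), (-40, 176), (-38, 136), (-36, 104),
[... 2330 characters left out ...]
(12, 108), (14, 109), (16, 110), (18, 109), (20, 109), (22, 108), (24, 108), (26, 107), (28, 107), (30, 107), (32, 107), (34, 107), (36, 108), (38, 111), (40, 116), (42, 122), (44, 127), (46, 130), (48, 128), (50, 120), (52, 106), (54, 94), (56, 90), (58, 90), (60, 91), (62, 92)]
scene 3 (-60, -50) centroid edge -55.4 slope deg 0.08
scene 3 (-40, -28) centroid edge -32.8 slope deg 0.28
scene 3 (28, 40) centroid edge 37.3 slope deg 0.02
scene 3 (50, 60) centroid edge 53.0 slope deg 0.37
scene 6 (-60, -50) centroid edge -55.9 slope deg 0.03
scene 6 (-40, -28) centroid edge -34.7 slope deg -0.42
scene 6 (28, 40) centroid edge 35.9 slope deg 0.2
scene 6 (50, 60) centroid edge 52.4 slope deg 0.35
```

```bash
python3 -m crank '[[1,0,0,1.5,0,0,-0.18],[1,0,0,1.5,0,0,0],[1,0,0,1.5,0,0,0],[1,0,0,1.5,0,0,0],[1,0,0,1.5,0,0,0],[1,0,0,0.5,0,0,0],[1,0,0,0,0,0,0],[1,0,0,0,0,0,0],[1,0,0,0,0,0,0]]'
python3 - <<'E'
from h import *
go(520.6,95.6,21,77.3)
E
```

```text
clock: 12.6
position: [521.0, 96.0, 25.0]
tool_rot: [0.341, 3.122, 0.001]
wrist_force: [-0.1, 1.1, -0.3]
gripper_width: 0.998
clock 12.6 pos [521.  96.  25.] yaw 77.52 tilt 0.09 F [-0.15  1.06 -0.25] w 0.998 q [ 0.4   0.71 -0.91  1.96  0.75  0.86  0.43]
shift now-axes [ 0.028 -0.047  0.397] shift after turn [ 0.028 -0.047  0.397] rel rotvec deg(tool) [0.04 0.08 0.22]
```

```bash
python3 -m crank '[[1,0.03,-0.04,0.3,0,0,0.2],[1,0,0,0,0,0,0],[0.3,0,0,0,0,0,0],[0.3,0,0,0,0,0,0],[0.3,0,0,0,0,0,0],[0.3,0,0,0,0,0,0],[0.3,0,0,0,0,0,0],[0.3,0,0,0,0,0,0],[0.3,0,0,0,0,0,0]]'
python3 - <<'E'
from h import *
go(520.6,95.6,110,77.3)
E
```

```text
clock: 13.35
position: [520.3, 95.3, 21.5]
tool_rot: [0.347, 3.121, 0.0]
wrist_force: [-0.5, -0.2, -0.3]
gripper_width: 0.51
clock 13.35 pos [520.3  95.3  21.5] yaw 77.3 tilt 0.05 F [-0.54 -0.23 -0.31] w 0.51 q [ 0.4   0.71 -0.91  1.96  0.75  0.85  0.42]
shift now-axes [-0.032  0.041 -8.845] shift after turn [-0.025  0.039 -8.845] rel rotvec deg(tool) [0.02 0.05 0.  ]
```

```bash
python3 -m crank '[[0.3,0,0,0,0,0,0],[0.3,0,0,0,0,0,0],[0.3,0,0,0,0,0,0]]'
python3 - <<'E'
from h import *
go(520.6,95.6,110,77.3)
E
```

```text
clock: 13.6
position: [520.4, 95.5, 21.6]
tool_rot: [0.347, 3.121, 0.001]
wrist_force: [-0.1, 0.9, -0.9]
gripper_width: 0.456
clock 13.6 pos [520.4  95.5  21.6] yaw 77.32 tilt 0.07 F [-0.06  0.9  -0.9 ] w 0.456 q [ 0.4   0.71 -0.91  1.96  0.75  0.85  0.42]
shift now-axes [-0.031  0.018 -8.841] shift after turn [-0.023  0.011 -8.841] rel rotvec deg(tool) [0.04 0.06 0.02]
```

```bash
python3 -m crank '[[0.3,0,0,-1,0,0,0],[0.3,0,0,-2,0,0,0],[0.3,0,0,-2,0,0,0],[0.3,0,0,-2,0,0,0],[0.3,0,0,-2,0,0,0],[0.3,0,0,0,0,0,0],[0.3,0,0,0,0,0,0]]'
python3 - <<'E'
from h import *
go(520.6,-53.6,110,77.3)
E
```

```text
clock: 14.18
position: [520.5, 94.9, 112.1]
tool_rot: [0.348, 3.12, -0.0]
wrist_force: [-0.6, -0.5, -4.2]
gripper_width: 0.457
clock 14.18 pos [520.5  94.9 112.1] yaw 77.27 tilt 0.13 F [-0.6  -0.45 -4.2 ] w 0.457 q [ 0.49  0.6  -1.03  1.9   0.61  1.    0.53]
shift now-axes [ -3.284 -14.481   0.219] shift after turn [ -3.277 -14.482   0.212] rel rotvec deg(tool) [ 0.    0.13 -0.03]
```

```bash
python3 -m crank '[[0.3,-0.4,-1.7,0,0,0,0],[0.3,-0.6,-2.6,0,0,0,0],[0.3,-0.6,-2.6,0,0,0,0],[0.3,-0.6,-2.6,0,0,0,0],[0.3,-0.6,-2.6,0,0,0,0],[0.3,-0.48,-2.38,0,0,0,0],[0.3,0,0,0,0,0,0],[0.3,0,0,0,0,0,0],[0.3,0,0,0,0,0,0]]'
python3 - <<'E'
from h import *
go(520.7,-53.6,100,77.3)
cap('scene','s5',(260,110,360,190),8)
cap('top','t5',(270,110,400,220),5)
E
```

```text
clock: 14.93
position: [519.6, -52.7, 110.6]
tool_rot: [-0.347, -3.122, -0.001]
wrist_force: [-0.1, 0.5, -4.1]
gripper_width: 0.455
clock 14.93 pos [519.6 -52.7 110.6] yaw 77.31 tilt 0.07 F [-0.09  0.53 -4.1 ] w 0.455 q [ 0.78  0.59 -1.04  1.91  0.61  0.99  0.81]
shift now-axes [-0.126 -0.066  1.061] shift after turn [-0.126 -0.065  1.061] rel rotvec deg(tool) [ 0.04 -0.05  0.01]
```

View pics/s5.png

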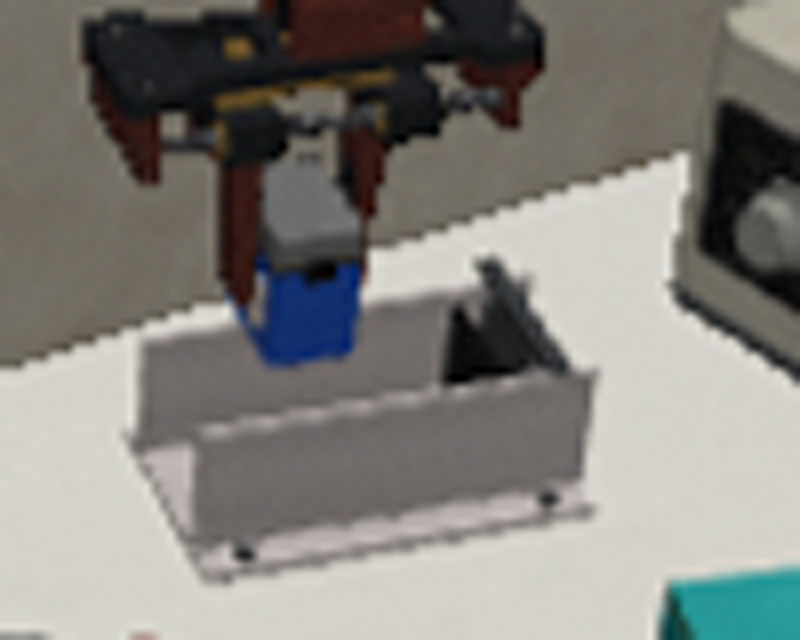

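View pics/t5.png

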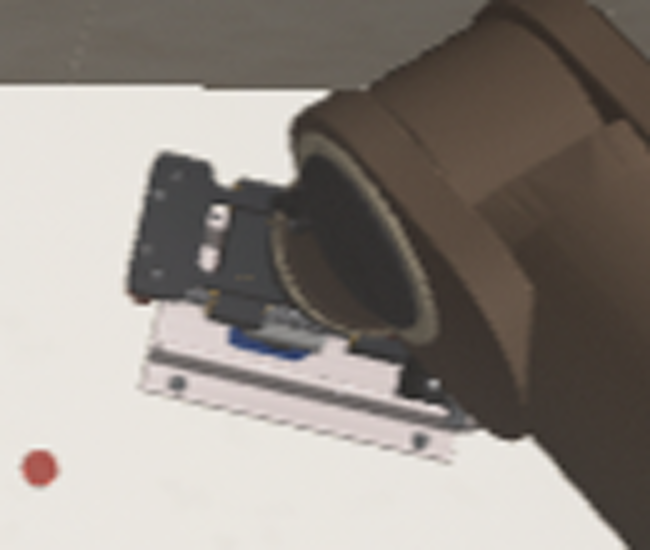

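```bash
python3 -m crank '[[0.3,-0.1,0,0.8,0,0,0],[0.3,0,0,0.8,0,0,0],[0.3,0,0,0,0,0,0],[0.3,0,0,0,0,0,0],[0.3,0,0,0,0,0,0]]'
python3 - <<'E'
from h import *
go(520.7,-53.6,27.6,77.3)
cap('scene','s6',(270,120,350,180),9)
cap('top','t6',(290,160,390,210),8)
E
```

```text
clock: 15.45
position: [521.3, -53.0, 95.4]
tool_rot: [0.346, 3.122, 0.001]
wrist_force: [-0.4, 0.5, -4.2]
gripper_width: 0.455
clock 15.45 pos [521.3 -53.   95.4] yaw 77.34 tilt 0.04 F [-0.36  0.53 -4.24] w 0.455 q [ 0.76  0.61 -1.02  1.92  0.64  0.97  0.79]
shift now-axes [ 0.05  -0.073  6.777] shift after turn [ 0.047 -0.07   6.777] rel rotvec deg(tool) [0.02 0.03 0.04]
```

View pics/s6.png

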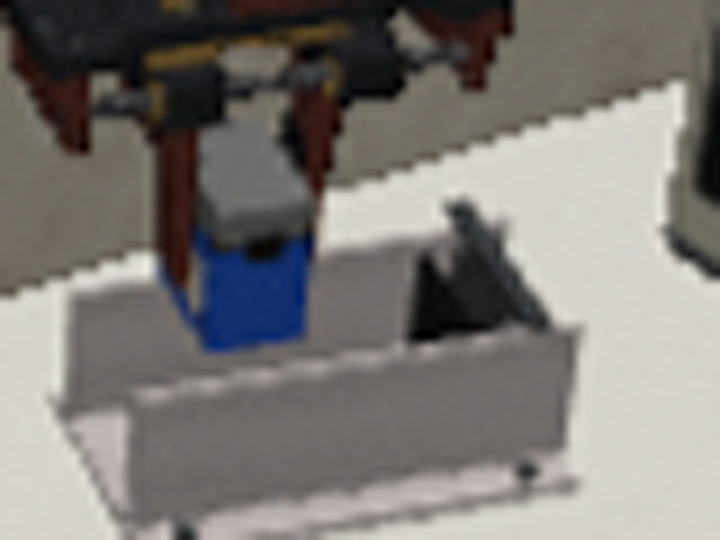

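View pics/t6.png

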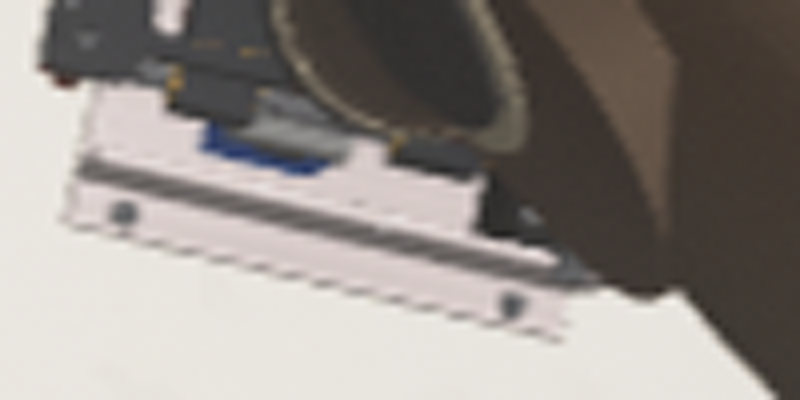

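Run:
```python
from h import *
a=np.radians(-12.7);X=np.array([np.cos(a),np.sin(a),0]);Y=np.array([-np.sin(a),np.cos(a),0])
o=np.array([511.9,-92.5,0])
t=cv2.imread('pics/t6_full.png');s=cv2.imread('pics/s6_full.png')
for n,im,z in(('top',t,74),('scene',s,74)):
    h=cv2.cvtColor(im,cv2.COLOR_BGR2HSV);m=cv2.inRange(h,(105,110,40),(130,255,255))
    ys,xs=np.nonzero(m); k=(xs>285)&(xs<345)&(ys>125)&(ys<200); xs,ys=xs[k],ys[k]
    P=[]
    for c in np.unique(xs):
        P.append((c,ys[xs==c].max()+.5))
    W=onz(n,P,z)-o
    print(n,[(p[0],p[1],round(w@X,1),round(w@Y,1)) for p,w in zip(P,W)])
```

```text
top [(np.int64(316), np.float64(178.5), np.float64(-27.1), np.float64(55.2)), (np.int64(317), np.float64(178.5), np.float64(-26.4), np.float64(52.6)), (np.int64(318), np.float64(178.5), np.float64(-25.8), np.float64(50.0)), (np.int64(319), np.float64(179.5), np.float64(-27.8), np.float64(46.8)), (np.int64(320), np.float64(179.5), np.float64(-27.2), np.float64(44.2)), (np.int64(321), np.float64(179.5), np.float64(-26.6), np.float64(41.6)), (np.int64(322), np.float64(179.5), np.float64(-26.0), np.float64(39.1)), (np.int64(324), np.float64(180.5), np.float64(-27.4), np.float64(33.3)), (np.int64(325), np.float64(180.5), np.float64(-26.7), np.float64(30.7)), (np.int64(326), np.float64(180.5), np.float64(-26.1), np.float64(28.1)), (np.int64(327), np.float64(181.5), np.float64(-28.1), np.float64(25.0)), (np.int64(328), np.float64(181.5), np.float64(-27.5), np.float64(22.4))]
scene [(np.int64(289), np.float64(152.5), np.float64(14.3), np.float64(58.0)), (np.int64(290), np.float64(154.5), np.float64(2.4), np.float64(58.7)), (np.int64(291), np.float64(155.5), np.float64(-3.9), np.float64(57.4)
[... 250 characters left out ...]
58.5), np.float64(-23.6), np.float64(50.2)), (np.int64(296), np.float64(158.5), np.float64(-24.5), np.float64(47.0)), (np.int64(297), np.float64(158.5), np.float64(-25.4), np.float64(43.7)), (np.int64(298), np.float64(157.5), np.float64(-21.0), np.float64(38.5)), (np.int64(299), np.float64(157.5), np.float64(-21.9), np.float64(35.2)), (np.int64(300), np.float64(157.5), np.float64(-22.7), np.float64(32.0)), (np.int64(301), np.float64(157.5), np.float64(-23.6), np.float64(28.7)), (np.int64(302), np.float64(157.5), np.float64(-24.5), np.float64(25.4)), (np.int64(303), np.float64(156.5), np.float64(-20.1), np.float64(20.1)), (np.int64(304), np.float64(147.5), np.float64(28.5), np.float64(-2.2))]
```

Run:
```python
from h import *
from scipy.ndimage import map_coordinates
a=np.radians(-12.7);X=np.array([np.cos(a),np.sin(a),0]);Y=np.array([-np.sin(a),np.cos(a),0])
o=np.array([511.9,-92.5,0])
for n,z0,ylo,yhi in(('top',95.4-21.6,26,50),('scene',95.4-21.6,28,50)):
    im=cv2.imread(f'pics/{n[0]}6_full.png')[:,:,2].astype(float); xs=np.arange(-50,0,1.)
    G=np.array([map_coordinates(im,proj(n,[o+x*X+y*Y+[0,0,z0] for x in xs])[:,::-1].T,order=1) for y in np.arange(ylo,yhi,2)])
    print(n,[(int(x),int(v)) for x,v in zip(xs,np.median(G,0))])
```

```text
top [(-50, 216), (-49, 214), (-48, 205), (-47, 187), (-46, 160), (-45, 135), (-44, 118), (-43, 109), (-42, 110), (-41, 115), (-40, 125), (-39, 147), (-38, 174), (-37, 200), (-36, 216), (-35, 220), (-34, 218), (-33, 215), (-32, 214), (-31, 210), (-30, 201), (-29, 173), (-28, 130), (-27, 90), (-26, 65), (-25, 56), (-24, 56), (-23, 60), (-22, 68), (-21, 78), (-20, 91), (-19, 105), (-18, 119), (-17, 130), (-16, 136), (-15, 138), (-14, 136), (-13, 129), (-12, 118), (-11, 105), (-10, 99), (-9, 96), (-8, 94), (-7, 98), (-6, 103), (-5, 106), (-4, 104), (-3, 94), (-2, 81), (-1, 70)]
scene [(-50, 112), (-49, 117), (-48, 122), (-47, 126), (-46, 131), (-45, 135), (-44, 138), (-43, 141), (-42, 143), (-41, 144), (-40, 141), (-39, 141), (-38, 139), (-37, 130), (-36, 124), (-35, 117), (-34, 112), (-33, 108), (-32, 108), (-31, 106), (-30, 106), (-29, 103), (-28, 100), (-27, 97), (-26, 89), (-25, 78), (-24, 67), (-23, 56), (-22, 45), (-21, 38), (-20, 30), (-19, 22), (-18, 17), (-17, 15), (-16, 15), (-15, 16), (-14, 16), (-13, 17), (-12, 17), (-11, 17), (-10, 17), (-9, 18), (-8, 18), (-7, 19), (-6, 19), (-5, 19), (-4, 19), (-3, 19), (-2, 18), (-1, 18)]
```

```bash
python3 -m crank '[[0.3,0.08,0,0,0,0,0],[0.3,0,0,0.4,0,0,0],[0.3,0,0,0.4,0,0,0],[0.3,0,0,0.3,0,0,0],[0.3,0,0,0.3,0,0,0],[0.3,0,0,0,0,0,0],[0.3,0,0,0,0,0,0],[0.3,0,0,0,0,0,0]]'
python3 - <<'E'
from h import *
go(520.7,-53.6,27.6,77.3); print(ctrl.sense()['moment'])
cap('top','t7',(290,160,390,210),8)
E
```

```text
clock: 16.22
position: [520.6, -53.2, 81.5]
tool_rot: [0.347, 3.121, 0.0]
wrist_force: [0.4, 1.1, -2.7]
gripper_width: 0.456
clock 16.22 pos [520.6 -53.2  81.5] yaw 77.31 tilt 0.05 F [ 0.41  1.14 -2.65] w 0.456 q [ 0.75  0.63 -1.    1.94  0.66  0.94  0.78]
shift now-axes [-0.011 -0.04   5.395] shift after turn [-0.015 -0.038  5.395] rel rotvec deg(tool) [0.02 0.05 0.01]
[ 0.06579198 -0.10050843  0.02082142]
```

View pics/t7.png

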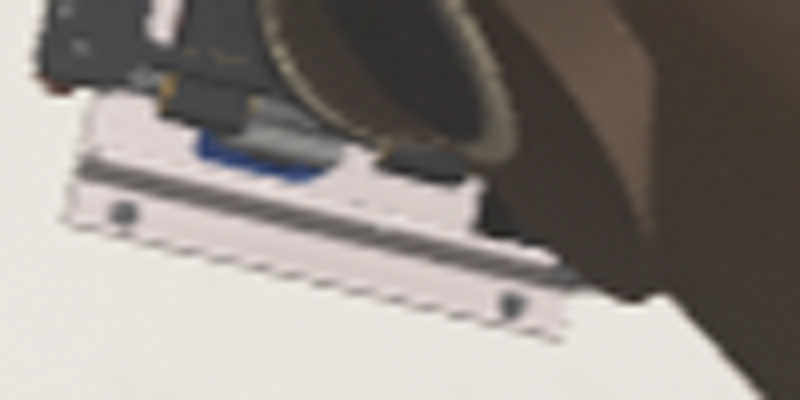

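```bash
python3 -m crank '[[0.3,0,0,0.5,0,0,0],[0.3,0,0,0.5,0,0,0],[0.3,0,0,0.5,0,0,0],[0.3,0,0,0.5,0,0,0],[0.3,0,0,0,0,0,0],[0.3,0,0,0,0,0,0]]';python3 -m crank '[[0.3,0,0,0,0,0,0]]'
```

```text
clock: 16.77
position: [520.3, -53.1, 61.1]
tool_rot: [-0.347, -3.122, -0.0]
wrist_force: [0.2, -0.8, -4.1]
gripper_width: 0.455
clock: 16.85
position: [520.7, -53.1, 61.5]
tool_rot: [0.347, 3.122, 0.0]
wrist_force: [0.6, 0.5, -4.0]
gripper_width: 0.454
```

Free fall of the fit so far: no lateral force. Continue down.

```bash
python3 -m crank '[[0.3,0,0,0.5,0,0,0],[0.3,0,0,0.5,0,0,0],[0.3,0,0,0.5,0,0,0],[0.3,0,0,0.5,0,0,0],[0.3,0,0,0.5,0,0,0],[0.3,0,0,0.4,0,0,0],[0.3,0,0,0,0,0,0],[0.3,0,0,0,0,0,0],[0.3,0,0,0,0,0,0]]';python3 -m crank '[[0.3,0,0,0.15,0,0,0],[0.3,0,0,0,0,0,0],[0.3,0,0,0,0,0,0]]';python3 -m crank '[[0.3,0,0,0.1,0,0,0],[0.3,0,0,0,0,0,0],[0.3,0,0,0,0,0,0]]'
```

```text
clock: 17.6
position: [520.8, -53.1, 32.6]
tool_rot: [0.347, 3.121, 0.0]
wrist_force: [0.8, -0.4, -4.7]
gripper_width: 0.459
clock: 17.85
position: [520.7, -53.3, 31.1]
tool_rot: [0.347, 3.121, 0.0]
wrist_force: [-0.5, -0.1, -4.2]
gripper_width: 0.455
clock: 18.1
position: [520.6, -53.3, 30.0]
tool_rot: [0.347, 3.122, 0.0]
wrist_force: [-0.7, 0.3, -4.3]
gripper_width: 0.448
```

Floor expected at TCP ≈ 27.6.

```bash
python3 -m crank '[[0.3,0,0,0.15,0,0,0],[0.3,0,0,0,0,0,0],[0.3,0,0,0,0,0,0]]';python3 -m crank '[[0.3,0,0,0.08,0,0,0],[0.3,0,0,0,0,0,0],[0.3,0,0,0,0,0,0]]';python3 -m crank '[[0.3,0,0,0.05,0,0,0],[0.3,0,0,0,0,0,0],[0.3,0,0,0,0,0,0]]'
```

```text
clock: 18.35
position: [520.5, -53.2, 28.4]
tool_rot: [0.347, 3.122, 0.0]
wrist_force: [-0.6, -0.4, -4.0]
gripper_width: 0.453
clock: 18.6
position: [520.6, -53.2, 27.7]
tool_rot: [0.347, 3.122, 0.0]
wrist_force: [0.2, -0.4, -3.8]
gripper_width: 0.453
clock: 18.85
position: [520.7, -53.2, 27.5]
tool_rot: [0.347, 3.121, -0.0]
wrist_force: [-2.1, 0.1, 2.9]
gripper_width: 0.456
```

```bash
python3 -m crank '[[1,0,0,0,0,0,0],[1,0,0,0,0,0,0],[1,0,0,0,0,0,0],[1,0,0,0,0,0,0],[1,0,0,0,0,0,0],[1,0,0,0,0,0,0],[1,0,0,-1,0,0,0],[1,0,0,-2,0,0,0],[1,0,0,-2,0,0,0],[1,0,0,-2,0,0,0],[1,0,0,-1,0,0,0],[1,0,0,0,0,0,0]]';python3 -m crank '[[0,0,2,0,0,0,0],[0,0,2.4,0,0,0,0],[0,0,0.5,0,0,0,0],[0,0,0,0,0,0,0],[0,0,0,0,0,0,0],[0,0,0,0,0,0,0],[0,0,0,0,0,0,0],[0,0,0,0,0,0,0],[0,0,0,0,0,0,0],[0,0,0,0,0,0,0]]'
python3 - <<'E'
from h import *
a=np.radians(-12.7);X=np.array([np.cos(a),np.sin(a),0]);Y=np.array([-np.sin(a),np.cos(a),0])
t=np.array([511.9,-92.5,20])+88*Y; go(*t,77.3)
cap('scene','s8',(260,100,360,180),8)
E
```

```text
clock: 19.85
position: [521.9, -53.2, 109.6]
tool_rot: [0.347, 3.118, -0.0]
wrist_force: [0.9, -0.3, -0.6]
gripper_width: 1.001
clock: 20.68
position: [531.3, -5.9, 107.2]
tool_rot: [0.348, 3.121, 0.0]
wrist_force: [-0.6, 0.0, 0.8]
gripper_width: 0.28
clock 20.68 pos [531.3  -5.9 107.2] yaw 77.26 tilt 0.05 F [-0.63  0.02  0.78] w 0.28 q [ 0.67  0.61 -1.02  1.9   0.62  0.99  0.72]
shift now-axes [-4.00e-03 -7.20e-02  8.72e+00] shift after turn [-0.011 -0.071  8.72 ] rel rotvec deg(tool) [ 0.01  0.05 -0.04]
```

View pics/s8.png

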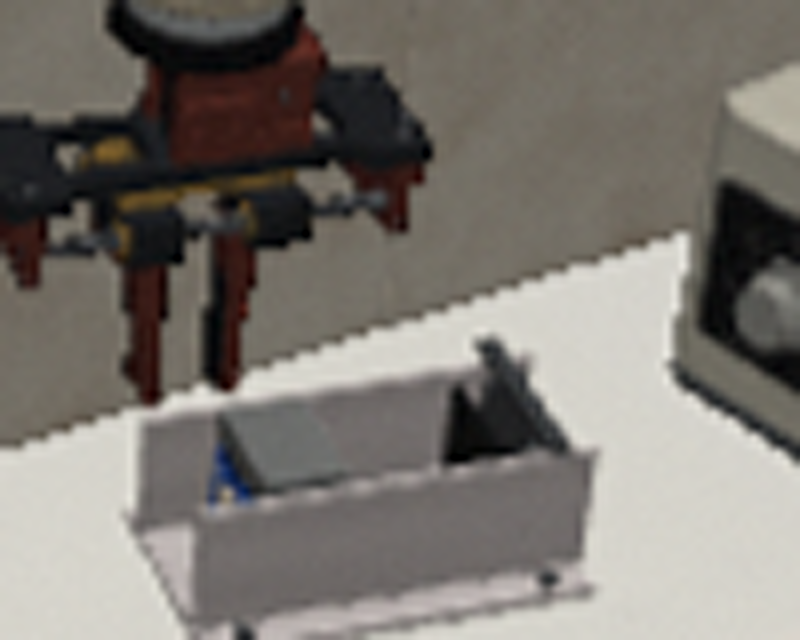

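```bash
python3 -m crank '[[0,0,0,0.5,0,0,0],[0,0,0,0.5,0,0,0],[0,0,0,0.5,0,0,0],[0,0,0,1,0,0,0],[0,0,0,1.5,0,0,0],[0,0,0,1.5,0,0,0],[0,0,0,1.5,0,0,0],[0,0,0,1.5,0,0,0],[0,0,0,0,0,0,0],[0,0,0,0,0,0,0],[0,0,0,0,0,0,0]]'
python3 - <<'E'
from h import *
a=np.radians(-12.7);X=np.array([np.cos(a),np.sin(a),0]);Y=np.array([-np.sin(a),np.cos(a),0])
t=np.array([511.9,-92.5,22])+76*Y; go(*t,77.3)
E
```

```text
clock: 21.65
position: [531.4, -5.0, 22.2]
tool_rot: [0.347, 3.122, 0.001]
wrist_force: [-0.4, -0.1, 0.7]
gripper_width: 0.006
clock 21.65 pos [531.4  -5.   22.2] yaw 77.33 tilt 0.05 F [-0.4  -0.12  0.72] w 0.006 q [ 0.59  0.71 -0.91  1.95  0.75  0.86  0.61]
shift now-axes [-0.016 -1.364  0.019] shift after turn [-0.016 -1.364  0.02 ] rel rotvec deg(tool) [0.04 0.03 0.03]
```

```bash
python3 -m crank '[[0,0,-0.6,0,0,0,0],[0,0,-0.5,0,0,0,0],[0,0,-0.3,0,0,0,0],[0,0,-0.3,0,0,0,0],[0,0,-0.3,0,0,0,0],[0,0,-0.3,0,0,0,0],[0,0,-0.3,0,0,0,0],[0,0,-0.3,0,0,0,0],[0,0,-0.3,0,0,0,0],[0,0,-0.3,0,0,0,0],[0,0,-0.3,0,0,0,0],[0,0,-0.3,0,0,0,0]]';python3 -m crank '[[0,0,-0.3,0,0,0,0],[0,0,-0.3,0,0,0,0],[0,0,-0.3,0,0,0,0],[0,0,-0.3,0,0,0,0],[0,0,-0.3,0,0,0,0],[0,0,-0.3,0,0,0,0]]'
python3 - <<'E'
from h import *
a=np.radians(-12.7);X=np.array([np.cos(a),np.sin(a),0]);Y=np.array([-np.sin(a),np.cos(a),0])
t=np.array([511.9,-92.5,22])+2*Y; go(*t,77.3); s=ctrl.sense(); print('F along Y',s['wrist_force']@Y,'yc',(s['position']-[511.9,-92.5,0])@Y)
cap('scene','s9',(260,100,360,180),8)
E
```

```text
clock: 22.65
position: [522.4, -45.5, 22.3]
tool_rot: [0.347, 3.121, 0.001]
wrist_force: [0.6, 2.9, 3.7]
gripper_width: 0.003
clock: 23.15
position: [518.4, -63.3, 22.2]
tool_rot: [0.347, 3.122, 0.0]
wrist_force: [0.7, 3.6, 2.4]
gripper_width: 0.003
clock 23.15 pos [518.4 -63.3  22.2] yaw 77.31 tilt 0.05 F [0.7  3.58 2.37] w 0.003 q [ 0.71  0.7  -0.92  1.98  0.76  0.85  0.72]
shift now-axes [-0.013 -2.793  0.02 ] shift after turn [-0.013 -2.793  0.021] rel rotvec deg(tool) [0.02 0.05 0.01]
F along Y 3.645059727994124 yc 29.933918737547728
```

View pics/s9.png

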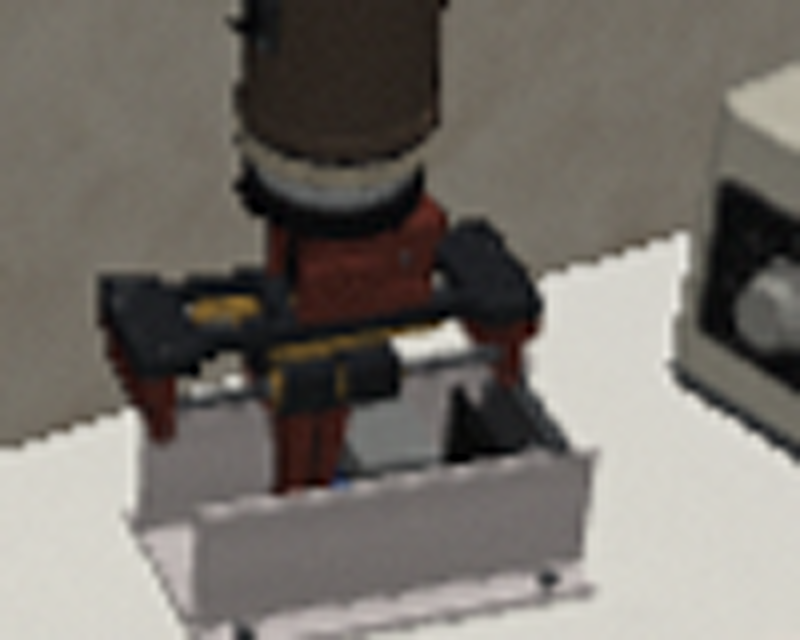

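```bash
python3 -m crank '[[0,0,-0.3,0,0,0,0],[0,0,-0.3,0,0,0,0],[0,0,-0.3,0,0,0,0],[0,0,-0.3,0,0,0,0],[0,0,-0.2,0,0,0,0]]';python3 -m crank '[[0,0,-0.2,0,0,0,0],[0,0,-0.2,0,0,0,0]]';python3 -m crank '[[0,0,-0.2,0,0,0,0]]'
python3 - <<'E'
from h import *
a=np.radians(-12.7);Y=np.array([-np.sin(a),np.cos(a),0])
s=ctrl.sense(); print('F along Y',s['wrist_force']@Y,'yc',(s['position']-[511.9,-92.5,0])@Y)
E
```

```text
clock: 23.62
position: [515.2, -77.2, 22.1]
tool_rot: [0.348, 3.122, -0.0]
wrist_force: [0.9, 2.3, 1.4]
gripper_width: 0.006
clock: 23.78
position: [514.3, -80.8, 22.1]
tool_rot: [0.347, 3.122, 0.0]
wrist_force: [0.3, 2.7, 1.3]
gripper_width: 0.004
clock: 23.87
position: [513.9, -82.8, 22.1]
tool_rot: [0.347, 3.122, 0.0]
wrist_force: [1.2, 3.2, 1.1]
gripper_width: 0.008
F along Y 3.420985530074092 yc 9.945983846713451
```

```bash
for i in 1; do :; done; python3 -m crank '[[0,0,-0.15,0,0,0,0],[0,0,-0.15,0,0,0,0]]'; python3 -m crank '[[0,0,-0.15,0,0,0,0]]'; python3 -m crank '[[0,0,-0.15,0,0,0,0]]'; python3 -m crank '[[0,0,-0.1,0,0,0,0]]'; python3 -m crank '[[0,0,-0.1,0,0,0,0]]'
```

```text
clock: 24.03
position: [513.3, -85.6, 22.1]
tool_rot: [0.347, 3.122, 0.0]
wrist_force: [-0.0, 2.7, 1.3]
gripper_width: 0.008
clock: 24.12
position: [512.9, -87.1, 22.2]
tool_rot: [0.347, 3.122, 0.0]
wrist_force: [0.5, 1.9, 1.5]
gripper_width: 0.008
clock: 24.2
position: [512.6, -88.5, 22.1]
tool_rot: [0.347, 3.122, 0.0]
wrist_force: [0.7, 2.8, 1.7]
gripper_width: 0.006
clock: 24.28
position: [512.4, -89.4, 22.2]
tool_rot: [0.347, 3.122, 0.0]
wrist_force: [0.1, 4.1, 1.2]
gripper_width: 0.006
clock: 24.37
position: [512.3, -90.0, 22.2]
tool_rot: [0.347, 3.121, 0.001]
wrist_force: [0.8, 4.5, -0.0]
gripper_width: 0.008
```

```bash
python3 -m crank '[[0,0,-0.1,0,0,0,0]]'; python3 -m crank '[[0,0,-0.05,0,0,0,0]]'
python3 - <<'E'
from h import *
a=np.radians(-12.7);Y=np.array([-np.sin(a),np.cos(a),0])
s=ctrl.sense(); print('F along Y',s['wrist_force']@Y,'yc',(s['position']-[511.9,-92.5,0])@Y)
E
```

```text
clock: 24.45
position: [512.1, -90.7, 22.2]
tool_rot: [0.346, 3.121, 0.002]
wrist_force: [0.7, 5.3, 0.0]
gripper_width: 0.009
clock: 24.53
position: [512.1, -91.2, 22.2]
tool_rot: [0.346, 3.121, 0.002]
wrist_force: [1.0, 5.0, 0.4]
gripper_width: 0.01
F along Y 5.060103273192905 yc 1.346459409352321
```

```bash
python3 -m crank '[[0,0,-0.08,0,0,0,0],[0,0,0,0,0,0,0]]'; python3 -m crank '[[0,0,0,0,0,0,0]]'
```

```text
clock: 24.7
position: [511.9, -91.8, 22.2]
tool_rot: [0.346, 3.121, 0.002]
wrist_force: [1.1, 5.2, -0.6]
gripper_width: 0.01
clock: 24.78
position: [511.9, -91.7, 22.2]
tool_rot: [0.346, 3.121, 0.002]
wrist_force: [2.2, 5.5, 0.0]
gripper_width: 0.007
```

```bash
python3 -m crank '[[0,0,0.05,0,0,0,0],[0,0,0.05,0,0,0,0],[0,0,0.05,0,0,0,0],[0,0,0.05,0,0,0,0],[0,0,0.1,0,0,0,0],[0,0,0.2,0,0,0,0]]'; python3 -m crank '[[0,0,1,0,0,0,0],[0,0,1.5,0,0,0,0],[0,0,1,0,0,0,0],[0,0,0,-1.5,0,0,0],[0,0,0,-2,0,0,0],[0,0,0,-2,0,0,0],[0,0,0,-2,0,0,0],[0,0,0,-2,0,0,0],[0,0,0,-2,0,0,0],[0,0,0,0,0,0,0]]'
python3 - <<'E'
from h import *
go(500,300,150,77.3)
cap('scene','s10',(260,100,360,180),8)
cap('top','t10',(160,110,400,230),3)
E
```

```text
clock: 25.28
position: [512.6, -88.4, 22.1]
tool_rot: [0.348, 3.122, -0.001]
wrist_force: [-0.2, 0.4, -0.1]
gripper_width: 0.003
clock: 26.12
position: [522.4, -52.7, 140.7]
tool_rot: [0.346, 3.117, -0.001]
wrist_force: [0.7, 0.9, -0.4]
gripper_width: 0.003
clock 26.12 pos [522.4 -52.7 140.7] yaw 77.34 tilt 0.32 F [ 0.73  0.93 -0.39] w 0.003 q [ 0.8   0.56 -1.07  1.89  0.57  1.04  0.85]
shift now-axes [ 9.909 33.925 -0.983] shift after turn [ 9.938 33.918 -0.935] rel rotvec deg(tool) [0.01 0.32 0.04]
```

View pics/s10.png

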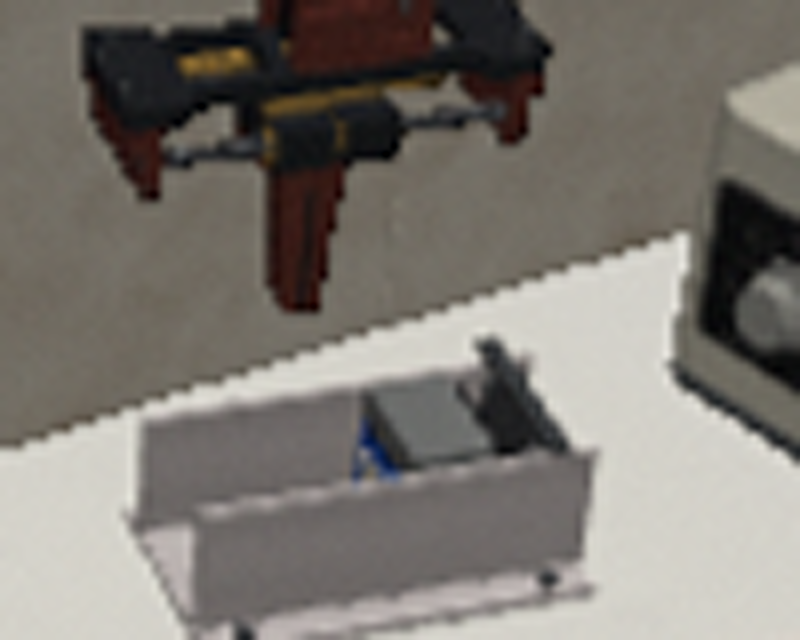

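View pics/t10.png

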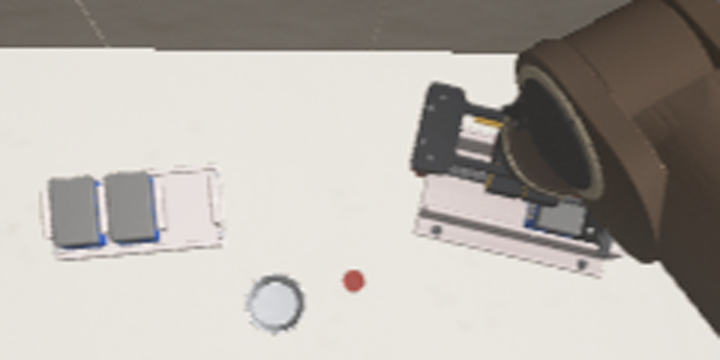

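```bash
python3 -m crank '[[0,1,2.5,0,0,0,0],[0,1,3.5,0,0,0,0],[0,1,3.5,0,0,0,0],[0,1,3.5,0,0,0,0],[0,1,3.5,0,0,0,0],[0,1,3.5,0,0,0,0],[0,1,3.5,0,0,0,0],[0,1,2,0,0,0,0],[0,0,0,0,0,0,0],[0,0,0,0,0,0,0]]'
python3 - <<'E'
from h import *
go(500,300,150,77.3)
cap('top','t11',(290,140,390,210),8)
cap('scene','s11')
E
```

```text
clock: 27.05
position: [497.2, 214.1, 136.1]
tool_rot: [-0.341, -3.122, 0.001]
wrist_force: [0.3, -0.8, -0.8]
gripper_width: 0.007
clock 27.05 pos [497.2 214.1 136.1] yaw 77.52 tilt 0.05 F [ 0.3  -0.76 -0.81] w 0.007 q [ 0.26  0.58 -1.04  1.85  0.58  1.05  0.35]
shift now-axes [ 1.579  8.443 -1.397] shift after turn [ 1.611  8.438 -1.392] rel rotvec deg(tool) [-0.04 -0.04  0.22]
```

View pics/t11.png

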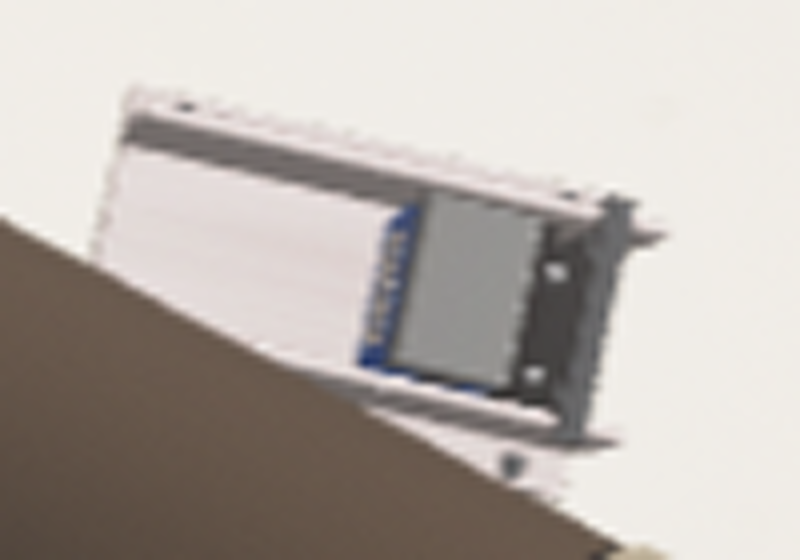

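View pics/s11.png

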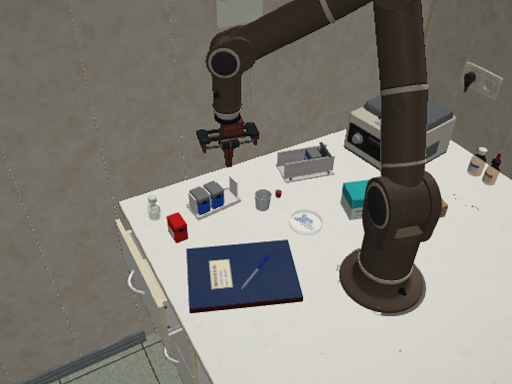

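Run:
```python
from h import *
a=np.radians(-12.7);X=np.array([np.cos(a),np.sin(a),0]);Y=np.array([-np.sin(a),np.cos(a),0])
o=np.array([511.9,-92.5,0])
f=lambda q:(np.array(q)+.5)/8-.5+np.array([290,140])
for q,z in(((531,303),70),((408,277),70),((378,285),6),((425,193),70),((548,222),70),((515,385),70),((392,360),70)):
    w=onz('top',f(q),z)[0]-o; print(q,z,'xc',round(w@X,1),'yc',round(w@Y,1))
# original foot of plate, sub-pixel in top0
from scipy.ndimage import map_coordinates
g=cv2.imread('pics/top0.png')[:,:,2].astype(float); ys=np.arange(-80,-35,1.)
for z in(6,62):
    G=np.array([map_coordinates(g,proj('top',[o+x*X+y*Y+[0,0,z] for y in ys])[:,::-1].T,order=1) for x in(-20,-5,5)])
    print(z,[(int(y),int(v)) for y,v in zip(ys,G.mean(0))])
```

```text
(531, 303) 70 xc 0.8 yc -48.5
(408, 277) 70 xc -0.2 yc -6.7
(378, 285) 6 xc 4.2 yc -9.4
(425, 193) 70 xc 28.6 yc -6.1
(548, 222) 70 xc 28.6 yc -48.2
(515, 385) 70 xc -27.2 yc -49.2
(392, 360) 70 xc -28.5 yc -7.5
6 [(-80, 73), (-79, 69), (-78, 68), (-77, 66), (-76, 65), (-75, 65), (-74, 65), (-73, 65), (-72, 65), (-71, 65), (-70, 65), (-69, 65), (-68, 65), (-67, 65), (-66, 64), (-65, 63), (-64, 62), (-63, 61), (-62, 60), (-61, 59), (-60, 59), (-59, 58), (-58, 58), (-57, 58), (-56, 58), (-55, 58), (-54, 58), (-53, 59), (-52, 76), (-51, 98), (-50, 121), (-49, 143), (-48, 165), (-47, 184), (-46, 190), (-45, 194), (-44, 196), (-43, 196), (-42, 196), (-41, 195), (-40, 195), (-39, 195), (-38, 195), (-37, 195), (-36, 195)]
62 [(-80, 208), (-79, 191), (-78, 172), (-77, 150), (-76, 127), (-75, 104), (-74, 92), (-73, 92), (-72, 92), (-71, 89), (-70, 85), (-69, 80), (-68, 75), (-67, 70), (-66, 66), (-65, 66), (-64, 66), (-63, 67), (-62, 67), (-61, 67), (-60, 74), (-59, 82), (-58, 89), (-57, 90), (-56, 89), (-55, 85), (-54, 77), (-53, 70), (-52, 66), (-51, 63), (-50, 61), (-49, 60), (-48, 60), (-47, 59), (-46, 58), (-45, 58), (-44, 57), (-43, 58), (-42, 58), (-41, 60), (-40, 67), (-39, 75), (-38, 98), (-37, 126), (-36, 152)]
```

```bash
python3 -m crank '[[0,-1,-2.5,0,0,0,0.2],[0,-1,-3.5,0,0,0,0],[0,-1,-3.5,0,0,0,0],[0,-1,-3.5,0,0,0,0],[0,-1,-3.5,0,0,0,0],[0,-1,-3.5,0,0,0,0],[0,-1,-3.5,0,0,0,0],[0,-1,-2.9,0,0,0,0],[0,0,0,0,0,0,0],[0,0,0,0,0,0,0],[0,0,0,0,0,0,0]]'
python3 - <<'E'
from h import *
a=np.radians(-12.7);X=np.array([np.cos(a),np.sin(a),0]);Y=np.array([-np.sin(a),np.cos(a),0])
t=np.array([511.9,-92.5,22])+25*Y; go(*t,77.3)
E
```

```text
clock: 28.07
position: [517.2, -63.0, 137.0]
tool_rot: [0.356, 3.121, 0.001]
wrist_force: [0.5, 0.5, -0.7]
gripper_width: 0.005
clock 28.07 pos [517.2 -63.  137. ] yaw 76.99 tilt 0.03 F [ 0.54  0.5  -0.73] w 0.005 q [ 0.83  0.56 -1.06  1.89  0.57  1.03  0.86]
shift now-axes [-0.135 -0.498 11.498] shift after turn [-0.136 -0.493 11.498] rel rotvec deg(tool) [ 0.03  0.02 -0.31]
```

```bash
python3 -m crank '[[0,-0.13,0,1,0,0,-0.3],[0,0,0,2,0,0,0],[0,0,0,2,0,0,0],[0,0,0,2,0,0,0],[0,0,0,2,0,0,0],[0,0,0,1.5,0,0,0],[0,0,0,1,0,0,0],[0,0,-0.8,0,0,0,0],[0,0,-0.6,0,0,0,0],[0,0,0,0,0,0,0],[0,0,0,0,0,0,0],[0,0,0,0,0,0,0]]'
python3 - <<'E'
from h import *
a=np.radians(-12.7);X=np.array([np.cos(a),np.sin(a),0]);Y=np.array([-np.sin(a),np.cos(a),0])
t=np.array([511.9,-92.5,22])+2*Y; go(*t,77.3)
E
```

```text
clock: 29.07
position: [516.5, -76.6, 23.1]
tool_rot: [0.345, 3.12, 0.0]
wrist_force: [0.9, -0.6, 0.6]
gripper_width: 0.007
clock 29.07 pos [516.5 -76.6  23.1] yaw 77.37 tilt 0.13 F [ 0.9  -0.55  0.62] w 0.007 q [ 0.74  0.7  -0.92  1.98  0.75  0.84  0.74]
shift now-axes [ 0.099 -1.454  0.105] shift after turn [ 0.097 -1.454  0.106] rel rotvec deg(tool) [0.02 0.13 0.07]
```

```bash
python3 -m crank '[[0,0.08,-0.4,0,0,0,0],[0,0,-0.4,0,0,0,0],[0,0,-0.3,0,0,0,0],[0,0,0,0,0,0,0]]'; python3 -m crank '[[0,0,-0.1,0,0,0,0],[0,0,0,0,0,0,0]]';python3 -m crank '[[0,0,-0.1,0,0,0,0],[0,0,0,0,0,0,0]]';python3 -m crank '[[0,0,-0.1,0,0,0,0],[0,0,0,0,0,0,0]]';python3 -m crank '[[0,0,-0.1,0,0,0,0],[0,0,0,0,0,0,0]]'
```

```text
clock: 29.4
position: [512.7, -87.6, 22.3]
tool_rot: [0.346, 3.121, 0.0]
wrist_force: [0.4, 0.6, -0.0]
gripper_width: 0.005
clock: 29.57
position: [512.7, -87.7, 22.3]
tool_rot: [0.344, 3.121, 0.001]
wrist_force: [-0.2, 1.8, 0.3]
gripper_width: 0.002
clock: 29.73
position: [512.6, -88.4, 22.4]
tool_rot: [0.344, 3.121, 0.001]
wrist_force: [1.1, 1.5, 1.1]
gripper_width: 0.007
clock: 29.9
position: [512.5, -89.2, 22.5]
tool_rot: [0.344, 3.121, 0.002]
wrist_force: [0.6, 3.9, 3.4]
gripper_width: 0.007
clock: 30.07
position: [512.4, -89.9, 22.6]
tool_rot: [0.343, 3.121, 0.002]
wrist_force: [0.4, 5.1, 5.0]
gripper_width: 0.008
```

```bash
python3 -m crank '[[0,0,0.05,0,0,0,0],[0,0,0.05,0,0,0,0],[0,0,0.05,0,0,0,0],[0,0,0.05,0,0,0,0],[0,0,0.05,0,0,0,0],[0,0,0.05,0,0,0,0],[0,0,0.1,0,0,0,0],[0,0,0.2,0,0,0,0]]'; python3 -m crank '[[0,0,1,0,0,0,0],[0,0,1.5,0,0,0,0],[0,0,1,0,0,0,0],[0,0,0,-1.5,0,0,0],[0,0,0,-2,0,0,0],[0,0,0,-2,0,0,0],[0,0,0,-2,0,0,0],[0,0,0,-2,0,0,0],[0,0,0,-2,0,0,0],[0,0,0,0,0,0,0]]';  python3 -m crank '[[0,1,2.5,0,0,0,0],[0,1,3.5,0,0,0,0],[0,1,3.5,0,0,0,0],[0,1,3.5,0,0,0,0],[0,1,3.5,0,0,0,0],[0,1,3.5,0,0,0,0],[0,1,3.5,0,0,0,0],[0,1,3,0,0,0,0],[0,1,3,0,0,0,0],[0,0,0,0,0,0,0],[0,0,0,0,0,0,0]]'
python3 - <<'E'
from h import *
go(500,300,150,77.3)
cap('top','t12',(150,120,390,220),3)
cap('scene','s12',(130,130,350,250),3)
E
```

```text
clock: 30.73
position: [512.5, -85.7, 21.8]
tool_rot: [-0.346, -3.122, 0.001]
wrist_force: [-0.4, 0.6, 0.7]
gripper_width: 0.006
clock: 31.57
position: [522.5, -49.7, 140.5]
tool_rot: [0.343, 3.118, -0.0]
wrist_force: [1.5, 0.7, 0.0]
gripper_width: 0.002
clock: 32.48
position: [495.7, 259.2, 136.7]
tool_rot: [-0.337, -3.123, -0.0]
wrist_force: [0.2, -0.0, -1.0]
gripper_width: 0.004
clock 32.48 pos [495.7 259.2 136.7] yaw 77.69 tilt 0.02 F [ 0.23 -0.04 -1.05] w 0.004 q [ 0.16  0.61 -1.02  1.8   0.59  1.07  0.28]
shift now-axes [ 0.45   4.076 -1.334] shift after turn [ 0.478  4.072 -1.335] rel rotvec deg(tool) [ 0.02 -0.    0.39]
```

View pics/t12.png

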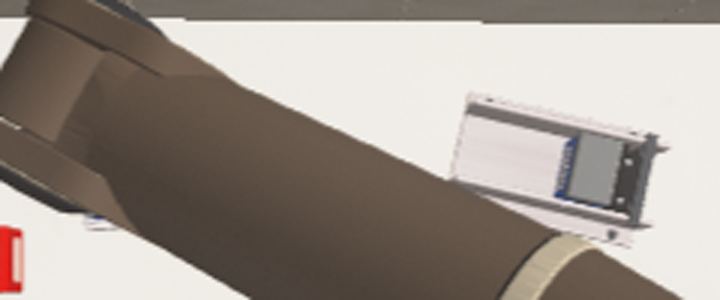

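View pics/s12.png

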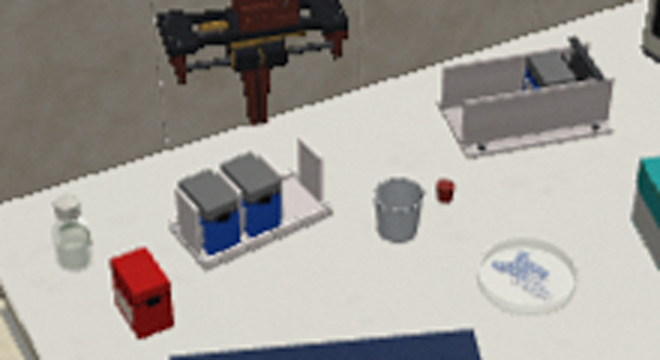

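Run:
```python
from h import *
s=ctrl.sense();print(s['clock'],s['wrist_force'])
print(ctrl.sign_off())
```

```text
32.5833 [-0.08144229 -0.36055659  0.00239493]
the job is handed in; nothing more can be done
None
```

The full cassette is in the channel, resting against the stop, and I handed the job in at 32.6 s of the 72 s allowed.

**Which one is full:** The first cassette I lifted was in the bay nearest the channel. It hung free at about 3.3–4.7 N (about 0.4 kg), which is in the full range and far above an empty one. I did not lift the other two, so they still stand upright in their own bays.

**Bench and channel:** I stood the full cassette upright on the bare bench, let go, and took it again by its broad faces. It went down between the channel walls with no side force. I released it short of the stop and pushed it from behind with closed fingers.

**Coming up against the stop:** Sliding took about 2–3.5 N, and the force then climbed to about 5.5 N. When I backed off, the cassette came back about 3–4 mm with the fingers, which I took as the sprung plate. A second light push met it there, and the force rose again straight away.

**Last checks:**
- **Scene camera:** the cassette is upright and square at the stop. The two others are in their bays, and the bottle, cup and stopper are where they were.
- **Robot:** it touches nothing and the wrist force is near zero.
- **Disagreement:** after the first push, the top camera put the cassette's lid about 5 mm further from the stop than my estimate from the arm. About 3–4 mm of that is the springing back. By camera alone a gap of about 2 mm, just under one pixel, could not be ruled out. I relied on the felt contact and did not repeat this measurement after the second push.

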